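# Unload the sample cassette and add it to the stack

## Task

Unload the sample cassette from the benchtop loader: push it gently down to trip its push-push latch, let it spring up and draw it out of the port. Then stack it lid up on top of the two cassettes lying on the desk, squarely over them, so that the recesses in its base lock fully down over the lid lugs of the upper one. Never drop it or let it topple, never force it, and leave the stack and the other things on the desk where they are.

Things in the scene. Friction and masses are not known exactly. Their poses are not given: they have to be found in the camera images.
- cassette_center (a point): Centre of the cassette to unload: white box with blue lid, 124 mm long (x), 66 wide (y), 30 thick (z, out of the lid), 0.18-0.33 kg. The base has four 14 mm square recesses, 5 mm deep, at x = +-48, y = +-21 mm. At the start it stands in the loader's port, x up, lid to the loader's front, top 12 mm showing. It stands safely on end on the desk.
- cassette_end (a point): Centre of the cassette's end face with the orange patch (66 x 30 mm), on top at the start: the place to push. Same axes as cassette_center, 62 mm from it along x. The latch is worked by pushing here.
- cassette_lid (a point): Centre of the cassette's lid face, 15 mm from cassette_center along z, same axes. The lid is the outer 6 mm of the thickness, set in 2 mm from the edges all round, and carries four round lugs, 10 mm across tapering to 6.6 mm, 4 mm high, at x = +-48, y = +-21 mm; its middle is plain.
- loader: Benchtop sample loader, fixed to the desk: white box, 210 mm deep (x), 180 wide (y), flat deck 125 mm high; origin at the centre of its underside, front panel with green display on its -x side.
- port (a point): Centre of the port's mouth in the loader's deck (20 mm behind the deck's middle), axes as the loader: an upright shaft that fits the cassette with 1.5 mm play. Black cheeks, 30 mm high, 10 thick, stand at its narrow sides (y = +-34 to +-44 mm), so a cassette in it can be gripped only across its 30 mm thickness, along x, mid-width. The deck before and behind it is free.
- carriage (a joint): Height of the sprung carriage under the cassette, m: 0 latched (start; pawls hold the cassette fast), -0.004 pushed to the stop, +0.022 sprung up. Pushing down 4 mm to the stop, against a firm spring (12 to 16 N), trips it; let go, the cassette rises within a second until 34 mm show above the deck and lifts out freely. Let go before the stop it stays latched; once tripped it does not catch again.
- stack_top: Upper of two cassettes lying lid up on the desk, same shape as the loaded one (124 mm x, 66 y, 30 z), loose, 0.3 kg, locked on the lower one. Origin at the centre of its underside (30 mm above the desk), z up; lid at z = 30 mm, lugs up to 34. A cassette locked on it (either way round) has its centre at z = 45 mm; one resting on the lugs, at 49. Fingers reaching below a cassette's base meet the one beneath.
- mug: Blue mug, 76 mm wide, 90 mm high, standing on the desk; origin at the centre of its underside. Bystander.
- meter: Yellow hand multimeter lying on the desk, 160 x 78 x 38 mm; origin at the centre of its underside. Bystander.
- mouse: Black computer mouse, 105 x 62 x 32 mm; origin at the centre of its underside. Bystander.

How it is judged:
By the outcome, as a careful person would: the job done as asked, in the order asked, and still so for the second after the job is handed in, with the robot touching nothing.
It also fails if it takes over 67 s, if anything falls off the work surface, if the arm or the gripper's body presses on something with over 40 N, if the wrist force passes 120 N, or if a joint passes its speed limit or range.

## Robot

A 7-joint arm with a two-finger parallel gripper is mounted at the origin on the work surface. World frame = base frame: x ahead of the robot, y to its left, z up, the work surface at z = 0. Lengths are in m, angles in rad, forces in N, time in s.
With the tool pointing down it reaches from about 0.425 to 0.8 m from the base axis. Payload 8.3 kg.
Tool frame: the origin (TCP) lies at the very end of the fingers, on their centre line; the grasp point (between the pads) lies 19 mm behind it (ctrl.grip_point_offset is the distance from the TCP to the grasp point, in m); z points along the fingers, y is the line along which they close (so a half turn about z gives the same grasp; the last joint's range is limited). The gripper opens to 85 mm and grips with 20 to 120 N. Pads are 22 mm wide; open, the fingers measure 114 mm over their backs; the gripper's body (76 mm by 85 mm) begins 54 mm behind the grasp point. The pads swing forward as they close: fully open they stand 13 mm farther back than shut.
Start: joints at [-1.259, 0.383, 0.016, 1.37, -0.006, 1.388, -0.046], TCP at [0.229, 0.582, 0.231] pointing down, gripper open.
Joint ranges: [-2.95, 2.95], [-0.25, 2.06], [-1.52, 1.56], [0.18, 2.33], [-1.44, 4.58], [0.02, 2.06], [-3.01, 3.01]. Speed limits (rad/s): [2.39, 2.39, 3.01, 3.01, 3.14, 3.14, 3.14].

## Interface

Orientations are given as a unit quaternion [x, y, z, w].
In Python, from station import sensors, imaging, order, ctrl gives the robot as it stands.
- The arm moves only by the tool jog_arm, never from a script. Its argument "targets" is a list of rows, each an object of numbers: "fingers": the closure, from 0 (fully open) to 1 (shut); "tx", "ty", "tz": the shift along the world's x, y, z each as a share of 0.25 m, from -1 to 1; "ax", "ay", "az": the turn, a rotation vector about the world's x, y, z each as a share of 30 degrees, from -1 to 1. In form: [{"fingers": .., "tx": .., "ty": .., "tz": .., "ax": .., "ay": .., "az": ..}, ...]. A call has 1 to 12 rows; each row is the pose to reach, as a shift and turn from the pose commanded when the call began; what a row does not reach only later rows make up. A row lasts 1/10 s, in which the tool goes at most 50 mm and 8.59 degrees, less where a joint would pass 70% of its speed; a pose out of reach is approached as far as the arm can. A call with a number of a shift or a turn outside -1 to 1 is refused whole. A call with a gripper value outside its range is refused whole. The fingers move at their own pace and stop on an object; the grip force is fixed at half the most. Time passes only in rows, so rows that repeat a pose let the fingers close. It gives the time, the measured TCP pose, the force, the opening and the grip force at its end, in the units of the state.
- sensors.get_state(): the state, without advancing time (a new reading comes with each control period).
- imaging.grab_frame(name): name is "scene" or "top" or "wrist"; returns (picture, depth): 480x640x3 uint8, blue, green, red; 480x640 float32, m along the optical axis (not along the pixel's ray), 0 where there is no reading.
- imaging.get_calibration(name): a dict with "fx", "fy", "cx", "cy" (pixels), "dist_coeffs" ([k1, k2, p1, p2, k3] as OpenCV has them; the pictures are not rectified), "camera_from_world" (4x4, takes a point from world to camera coordinates). Camera axes: x right, y down, z forward; pixel columns grow to the right and rows downward; lengths in m; the calibration is good to about 2 mm. A picture is of the moment at which its call begins: read the wrist's pose just before it. get_calibration takes no time and is no camera call; for the wrist camera it gives the pose at the moment of the call.
- order.hand_in(): hands the job in; it is judged then, once.
Trained networks look in the newest picture that a camera, given by its name, has taken for a name from the list of things; names that differ only in an ending like _2 or _b are one class to them, and where a whole thing is asked for, a point or a joint stands for the part that bears it (a point fixed in the world has none). Each returns a list of dicts, best first, with "score" (0 to 1); they miss things now and then, are a little off and sometimes report something else, mostly with a low value. They report only what shows in the picture. A call takes as long as a camera call.
- imaging.masks_of(camera, query): "region" (480x640 bool, what is visible of it) and "at" ([column, row] in pixels, amid what is visible of it).
- imaging.landmark_of(camera, query): "at" ([column, row] in pixels: a listed point, or the origin of a listed thing).
The state is a dict: "time": time; "joint_positions": joint angles; "joint_velocities": joint speeds; "joint_torque": joint torques, N m; "position": TCP position; "ee_rot": TCP orientation; "wrist_force": force on the tool from outside, world axes, zero at the start; "moment": the same for the moment, N m; "gripper_width": finger opening in m; "gripper_force": force on a finger pad.
Only numpy, scipy, OpenCV 4.12 (cv2) and the standard library are available. Lean on these libraries where they do the work, as an engineer would, in place of code of your own. Each camera call takes 0.05 s, during which the arm holds its last target. There are 200 camera calls.

## Working session

There is one attempt and no reset: what is moved stays moved. The work goes in short steps, Python scripts to look and compute and a tool call to move; the robot and the scene stay as the last step left them, time stands still between calls to the robot, and variables do not carry over. Pictures are saved under pics/ and viewed, at most 10 in all, crops included, and the job is handed in when it is done.

Besides the shell and the picture viewer there is one more tool, called after ">>>" in YAML: its name, and indented under it one key for each argument. jog_arm: Moves the arm, as the interface text tells. Shift numbers are shares of 0.25 m and turn numbers shares of 30 degrees, none past 1 either way. Its arguments: {"type":"object","properties":{"targets":{"type":"array"}},"required":["targets"]}

```bash
mkdir -p pics; cat > h.py <<'E'
import numpy as np,cv2
from station import sensors,imaging,order,ctrl
def cal(n):
    c=imaging.get_calibration(n);K=np.array([[c['fx'],0,c['cx']],[0,c['fy'],c['cy']],[0,0,1.]])
    return K,np.array(c['dist_coeffs'],float),np.array(c['camera_from_world'])
def world(C,px,d):
    K,D,T=C;px=np.atleast_2d(np.array(px,float));n=cv2.undistortPoints(px[:,None],K,D)[:,0]
    p=np.c_[n,np.ones(len(n))]*np.atleast_1d(d)[:,None];return (p-T[:3,3])@T[:3,:3]
def onplane(C,px,z):
    a=world(C,px,1.);o=-C[2][:3,:3].T@C[2][:3,3];r=a-o
    return o+r*((z-o[2])/r[:,2])[:,None]
def proj(C,P):
    K,D,T=C;return cv2.projectPoints(np.atleast_2d(P).astype(float),cv2.Rodrigues(T[:3,:3])[0],T[:3,3],K,D)[0][:,0]
E
python3 - <<'E'
from h import *
np.set_printoptions(precision=4,suppress=True)
ims=[]
for n in ['scene','top']:
    C=cal(n);im,d=imaging.grab_frame(n);cv2.imwrite(f'pics/{n}0.png',im);np.save(f'{n}d.npy',d)
    print(n,'cam at',-C[2][:3,:3].T@C[2][:3,3])
    for q in ['cassette_end','port','loader','stack_top','mug','meter','mouse']:
        r=imaging.landmark_of(n,q)[:2]
        for e in r:
            u,v=map(int,e['at']); dd=d[v,u]
            print(q,round(e['score'],2),np.array(e['at']),world(C,e['at'],dd)[0])
print({k:np.round(v,3) for k,v in sensors.get_state().items()},ctrl.grip_point_offset)
E
```

```text
scene cam at [ 1.008  -0.7608  0.9417]
cassette_end 0.83 [272.6 307.9] [ 0.5376 -0.2432  0.1355]
port 0.84 [272.9 313.3] [ 0.5466 -0.2538  0.1366]
loader 0.65 [270.2 348.9] [ 0.5857 -0.3134  0.1248]
loader 0.43 [171.1 308.1] [ 0.2983 -0.2962  0.0285]
mug 0.84 [418.3 314.1] [ 0.7369 -0.028   0.0375]
meter 0.9 [308.8 174.6] [0.2714 0.2449 0.032 ]
meter 0.46 [271.8 308.7] [ 0.5383 -0.2464  0.1369]
mouse 0.73 [167.7 307.4] [ 0.2915 -0.2994  0.0293]
top cam at [0.3895 0.021  1.0943]
cassette_end 0.57 [452.3 201.5] [ 0.5371 -0.2438  0.1362]
port 0.71 [450.3 208.2] [ 0.524  -0.2396  0.1375]
loader 0.93 [430.9 220.3] [ 0.5016 -0.2056  0.1252]
stack_top 0.67 [210.9 200. ] [0.5416 0.2288 0.0574]
mug 0.94 [319.4 125.5] [0.7174 0.0101 0.0057]
meter 0.64 [187.7 345. ] [0.2456 0.2707 0.0316]
mouse 0.66 [452.3 334.3] [ 0.2766 -0.2725  0.0318]
{'time': np.float64(0.8), 'joint_positions': array([-1.259,  0.383,  0.016,  1.37 , -0.006,  1.388, -0.047]), 'joint_velocities': array([ 0.001, -0.   ,  0.   , -0.002,  0.   , -0.   , -0.002]), 'joint_torque': array([ -0.   , -62.726,   0.843, -37.206,   0.017,   0.002,   0.   ]), 'position': array([0.229, 0.582, 0.231]), 'ee_rot': array([ 0.186,  0.982, -0.   , -0.   ]), 'wrist_force': array([ 0.165,  0.368, -0.07 ]), 'moment': array([ 0.024, -0.001, -0.046]), 'gripper_force': np.float64(0.0), 'gripper_width': np.float64(0.085)} 0.0187
```

View pics/top0.png

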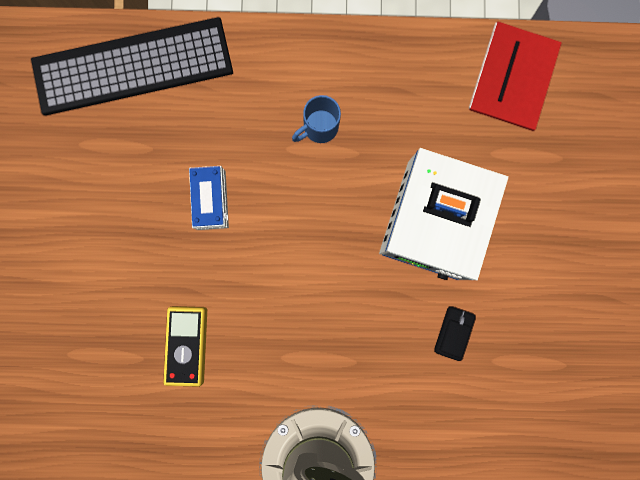

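View pics/scene0.png

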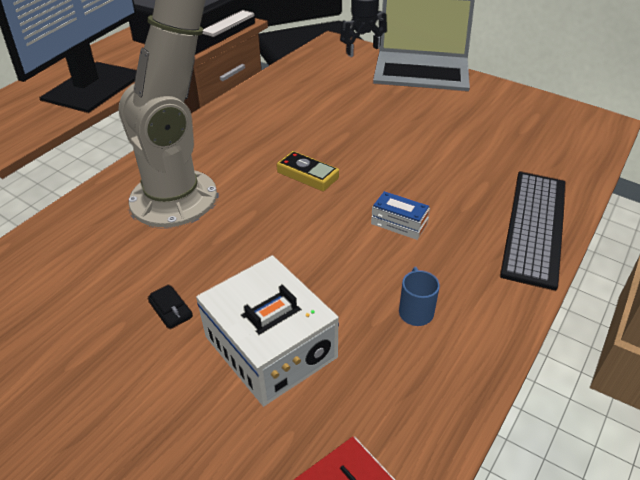

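```bash
cat >> h.py <<'E'
def blob(im,lo,hi,near,r=80,fill=True):
    m=cv2.inRange(cv2.cvtColor(im,cv2.COLOR_BGR2HSV),lo,hi)
    M=np.zeros_like(m);cv2.circle(M,tuple(int(x) for x in near),r,255,-1);m&=M
    m=cv2.morphologyEx(m,cv2.MORPH_OPEN,np.ones((2,2)))
    cs,_=cv2.findContours(m,cv2.RETR_EXTERNAL,cv2.CHAIN_APPROX_NONE);return max(cs,key=cv2.contourArea)
def rect(C,c,z):
    P=onplane(C,c[:,0].astype(float),z)[:,:2]
    (x,y),(w,h),a=cv2.minAreaRect((P*1000).astype(np.float32))
    if w<h:w,h,a=h,w,a+90
    return np.round([x,y,w,h,(a+90)%180-90],1)
E
cat > m.py <<'E'
from h import *
for n in ['top','scene']:
    C=cal(n);im=cv2.imread(f'pics/{n}0.png')
    lm={'top':[(452,202),(207,197)],'scene':[(272,308),(402,208)]}[n]
    print(n,'orange',rect(C,blob(im,(5,120,120),(20,255,255),lm[0],18),.137))
    print(n,'lid',rect(C,blob(im,(105,130,60),(125,255,255),lm[1],45),.060))
c=np.array([(420,149),(508,177),(477,280),(381,253)],float);C=cal('top')
P=onplane(C,c,.125);print(P.round(4),P.mean(0))
print(sensors.get_state()['ee_rot'])
E
python3 m.py; python3 -c "
from h import *
print(cal('wrist')[2].round(3), cal('wrist')[0])"
```

```text
top orange [ 534.5 -245.6   47.9   14.6   72.6]
top lid [547.1 236.8 118.5  61.8   5.2]
scene orange [ 539.9 -245.5   45.5   14.2   72.5]
scene lid [555.  232.2 118.   63.    5.4]
[[ 0.6399 -0.1841  0.125 ]
 [ 0.589  -0.3552  0.125 ]
 [ 0.3893 -0.294   0.125 ]
 [ 0.4371 -0.1105  0.125 ]] [ 0.5138228  -0.23594121  0.125     ]
[ 1.86295538e-01  9.82493751e-01 -1.66938351e-05 -3.25970799e-05]
[[ 0.367  0.93  -0.001 -0.625]
 [ 0.896 -0.353  0.268 -0.035]
 [ 0.249 -0.099 -0.963  0.379]
 [ 0.     0.     0.     1.   ]] [[336.3390681    0.         320.04277685]
 [  0.         336.3390681  237.77364838]
 [  0.           0.           1.        ]]
```

>>> jog_arm:
  targets:
    - {"fingers": 1,"tx": 0.64,"ty": -0.84,"tz": 0.12,"az": -0.717}
    - {"fingers": 1,"tx": 0.64,"ty": -0.84,"tz": 0.12,"az": -0.717}
    - {"fingers": 1,"tx": 0.64,"ty": -0.84,"tz": 0.12,"az": -0.717}
    - {"fingers": 1,"tx": 0.64,"ty": -0.84,"tz": 0.12,"az": -0.717}
    - {"fingers": 1,"tx": 0.64,"ty": -0.84,"tz": 0.12,"az": -0.717}
    - {"fingers": 1,"tx": 0.64,"ty": -0.84,"tz": 0.12,"az": -0.717}

```text
$.targets[0]: bad value
```

>>> jog_arm:
  targets:
    - {"fingers": 1,"tx": 0.36,"ty": -0.84,"tz": 0,"az": -0.717}
    - {"fingers": 1,"tx": 0.36,"ty": -0.84,"tz": 0,"az": -0.717}
    - {"fingers": 1,"tx": 0.36,"ty": -0.84,"tz": 0,"az": -0.717}
    - {"fingers": 1,"tx": 0.36,"ty": -0.84,"tz": 0,"az": -0.717}
    - {"fingers": 1,"tx": 0.36,"ty": -0.84,"tz": 0,"az": -0.717}
    - {"fingers": 1,"tx": 0.36,"ty": -0.84,"tz": 0,"az": -0.717}

```text
$.targets[0]: bad value
```

>>> jog_arm:
  targets:
    - {"fingers": 1,"tx": 0.12,"ty": -0.8,"tz": 0,"az": -0.717}
    - {"fingers": 1,"tx": 0.12,"ty": -0.8,"tz": 0,"az": -0.717}
    - {"fingers": 1,"tx": 0.12,"ty": -0.8,"tz": 0,"az": -0.717}
    - {"fingers": 1,"tx": 0.12,"ty": -0.8,"tz": 0,"az": -0.717}
    - {"fingers": 1,"tx": 0.12,"ty": -0.8,"tz": 0,"az": -0.717}
    - {"fingers": 1,"tx": 0.12,"ty": -0.8,"tz": 0,"az": -0.717}

```text
$.targets[0]: bad value
```

>>> jog_arm:
  targets:
    - {"fingers": 1,"tx": 0.112,"ty": -0.83,"tz": 0,"az": -0.713}
    - {"fingers": 1,"tx": 0.112,"ty": -0.83,"tz": 0,"az": -0.713}
    - {"fingers": 1,"tx": 0.112,"ty": -0.83,"tz": 0,"az": -0.713}
    - {"fingers": 1,"tx": 0.112,"ty": -0.83,"tz": 0,"az": -0.713}
    - {"fingers": 1,"tx": 0.112,"ty": -0.83,"tz": 0,"az": -0.713}
    - {"fingers": 1,"tx": 0.112,"ty": -0.83,"tz": 0,"az": -0.713}
    - {"fingers": 1,"tx": 0.112,"ty": -0.83,"tz": 0,"az": -0.713}

```text
$.targets[0]: bad value
```

>>> jog_arm:
  targets:
    - {"fingers": 1,"tx": 0.64,"ty": -0.84,"tz": 0.12,"ax": 0,"ay": 0,"az": -0.717}
    - {"fingers": 1,"tx": 0.64,"ty": -0.84,"tz": 0.12,"ax": 0,"ay": 0,"az": -0.717}
    - {"fingers": 1,"tx": 0.64,"ty": -0.84,"tz": 0.12,"ax": 0,"ay": 0,"az": -0.717}
    - {"fingers": 1,"tx": 0.64,"ty": -0.84,"tz": 0.12,"ax": 0,"ay": 0,"az": -0.717}
    - {"fingers": 1,"tx": 0.64,"ty": -0.84,"tz": 0.12,"ax": 0,"ay": 0,"az": -0.717}
    - {"fingers": 1,"tx": 0.64,"ty": -0.84,"tz": 0.12,"ax": 0,"ay": 0,"az": -0.717}

```text
time: 1.4
position: [0.3932, 0.3663, 0.2626]
ee_rot: [0.37, 0.929, 0.0, 0.001]
wrist_force: [0.5, 0.5, 0.5]
gripper_width: -0.0001
gripper_force: 0.0
```

>>> jog_arm:
  targets:
    - {"fingers": 1,"tx": 0.36,"ty": -0.84,"tz": 0,"ax": 0,"ay": 0,"az": -0.717}
    - {"fingers": 1,"tx": 0.36,"ty": -0.84,"tz": 0,"ax": 0,"ay": 0,"az": -0.717}
    - {"fingers": 1,"tx": 0.36,"ty": -0.84,"tz": 0,"ax": 0,"ay": 0,"az": -0.717}
    - {"fingers": 1,"tx": 0.36,"ty": -0.84,"tz": 0,"ax": 0,"ay": 0,"az": -0.717}
    - {"fingers": 1,"tx": 0.36,"ty": -0.84,"tz": 0,"ax": 0,"ay": 0,"az": -0.717}

```text
time: 1.9
position: [0.48, 0.1574, 0.2617]
ee_rot: [0.535, 0.845, 0.0, 0.001]
wrist_force: [-0.1, -0.4, 0.5]
gripper_width: -0.0001
gripper_force: 0.0
```

>>> jog_arm:
  targets:
    - {"fingers": 1,"tx": 0.12,"ty": -0.8,"tz": 0,"ax": 0,"ay": 0,"az": -0.717}
    - {"fingers": 1,"tx": 0.12,"ty": -0.8,"tz": 0,"ax": 0,"ay": 0,"az": -0.717}
    - {"fingers": 1,"tx": 0.12,"ty": -0.8,"tz": 0,"ax": 0,"ay": 0,"az": -0.717}
    - {"fingers": 1,"tx": 0.12,"ty": -0.8,"tz": 0,"ax": 0,"ay": 0,"az": -0.717}
    - {"fingers": 1,"tx": 0.12,"ty": -0.8,"tz": 0,"ax": 0,"ay": 0,"az": -0.717}

```text
time: 2.4
position: [0.5087, -0.0462, 0.262]
ee_rot: [0.686, 0.728, -0.0, 0.001]
wrist_force: [0.1, 0.0, -0.3]
gripper_width: -0.0003
gripper_force: 0.0
```

>>> jog_arm:
  targets:
    - {"fingers": 1,"tx": 0.0,"ty": -0.7,"tz": 0,"ax": 0,"ay": 0,"az": -0.713}
    - {"fingers": 1,"tx": 0.0,"ty": -0.7,"tz": 0,"ax": 0,"ay": 0,"az": -0.713}
    - {"fingers": 1,"tx": 0.0,"ty": -0.7,"tz": 0,"ax": 0,"ay": 0,"az": -0.713}
    - {"fingers": 1,"tx": 0.0,"ty": -0.7,"tz": 0,"ax": 0,"ay": 0,"az": -0.713}
    - {"fingers": 1,"tx": 0.0,"ty": -0.7,"tz": 0,"ax": 0,"ay": 0,"az": -0.713}
    - {"fingers": 1,"tx": 0.0,"ty": -0.7,"tz": 0,"ax": 0,"ay": 0,"az": -0.713}

```text
time: 3.0
position: [0.5089, -0.2133, 0.2611]
ee_rot: [0.806, 0.592, -0.0, -0.0]
wrist_force: [-0.5, 1.0, -0.6]
gripper_width: -0.0001
gripper_force: 0.0
```

```bash
python3 - <<'E'
from h import *
s=sensors.get_state();C=cal('wrist');im,d=imaging.grab_frame('wrist');cv2.imwrite('pics/w1.png',im)
print(s['position'],s['ee_rot'],s['wrist_force'],s['joint_positions'].round(3) if hasattr(s['joint_positions'],'round') else s['joint_positions'])
p=proj(C,[.537,-.2455,.137])[0];print(p)
try: print(rect(C,blob(im,(5,120,120),(20,255,255),p,60),.137))
except Exception as e: print(e)
E
```

```text
[ 0.50887105 -0.21331468  0.26111335] [ 8.06087295e-01  5.91796622e-01 -5.68986701e-05 -1.67319121e-04] [-0.4940324   1.01221518 -0.64528479] [-0.286  0.253  0.768  1.552 -0.177  1.408  0.19 ]
[363.47879539 256.28368814]
[ 536.8 -245.3   46.6   15.    72.5]
```

View pics/w1.png

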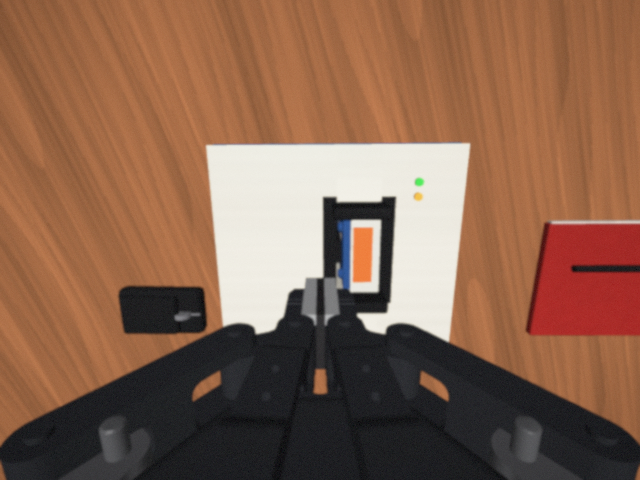

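>>> jog_arm:
  targets:
    - {"fingers": 1,"tx": 0.112,"ty": -0.128,"tz": -0.2,"ax": 0,"ay": 0,"az": 0}
    - {"fingers": 1,"tx": 0.112,"ty": -0.128,"tz": -0.36,"ax": 0,"ay": 0,"az": 0}
    - {"fingers": 1,"tx": 0.112,"ty": -0.128,"tz": -0.45,"ax": 0,"ay": 0,"az": 0}
    - {"fingers": 1,"tx": 0.112,"ty": -0.128,"tz": -0.475,"ax": 0,"ay": 0,"az": 0}
    - {"fingers": 1,"tx": 0.112,"ty": -0.128,"tz": -0.485,"ax": 0,"ay": 0,"az": 0}
    - {"fingers": 1,"tx": 0.112,"ty": -0.128,"tz": -0.485,"ax": 0,"ay": 0,"az": 0}

```text
time: 3.65
position: [0.5378, -0.2447, 0.1415]
ee_rot: [0.805, 0.593, 0.001, 0.001]
wrist_force: [-0.2, 0.5, -0.0]
gripper_width: -0.0001
gripper_force: 0.0
```

>>> jog_arm:
  targets:
    - {"fingers": 1,"tx": 0,"ty": 0,"tz": -0.008,"ax": 0,"ay": 0,"az": 0}
    - {"fingers": 1,"tx": 0,"ty": 0,"tz": -0.012,"ax": 0,"ay": 0,"az": 0}
    - {"fingers": 1,"tx": 0,"ty": 0,"tz": -0.012,"ax": 0,"ay": 0,"az": 0}

```text
time: 3.95
position: [0.5374, -0.2455, 0.1381]
ee_rot: [0.806, 0.592, 0.001, 0.001]
wrist_force: [0.1, -0.0, 1.8]
gripper_width: 0.0001
gripper_force: 1.2
```

Contact about z=0.138. Press in small steps.

>>> jog_arm:
  targets:
    - {"fingers": 1,"tx": 0,"ty": 0,"tz": -0.004,"ax": 0,"ay": 0,"az": 0}
    - {"fingers": 1,"tx": 0,"ty": 0,"tz": -0.008,"ax": 0,"ay": 0,"az": 0}
    - {"fingers": 1,"tx": 0,"ty": 0,"tz": -0.012,"ax": 0,"ay": 0,"az": 0}
    - {"fingers": 1,"tx": 0,"ty": 0,"tz": -0.012,"ax": 0,"ay": 0,"az": 0}

```text
time: 4.35
position: [0.538, -0.2464, 0.1362]
ee_rot: [0.806, 0.592, 0.001, 0.002]
wrist_force: [-1.2, -1.1, 10.7]
gripper_width: -0.0002
gripper_force: 5.8
```

>>> jog_arm:
  targets:
    - {"fingers": 1,"tx": 0,"ty": 0,"tz": -0.003,"ax": 0,"ay": 0,"az": 0}
    - {"fingers": 1,"tx": 0,"ty": 0,"tz": -0.006,"ax": 0,"ay": 0,"az": 0}
    - {"fingers": 1,"tx": 0,"ty": 0,"tz": -0.006,"ax": 0,"ay": 0,"az": 0}

```text
time: 4.65
position: [0.538, -0.2464, 0.1348]
ee_rot: [0.806, 0.592, 0.001, 0.002]
wrist_force: [-0.8, 0.9, 11.4]
gripper_width: 0.0002
gripper_force: 5.7
```

>>> jog_arm:
  targets:
    - {"fingers": 1,"tx": 0,"ty": 0,"tz": -0.004,"ax": 0,"ay": 0,"az": 0}
    - {"fingers": 1,"tx": 0,"ty": 0,"tz": -0.006,"ax": 0,"ay": 0,"az": 0}
    - {"fingers": 1,"tx": 0,"ty": 0,"tz": -0.006,"ax": 0,"ay": 0,"az": 0}

```text
time: 4.95
position: [0.5382, -0.2468, 0.1336]
ee_rot: [0.806, 0.592, 0.001, 0.002]
wrist_force: [-0.4, -0.3, 16.0]
gripper_width: 0.0001
gripper_force: 7.7
```

>>> jog_arm:
  targets:
    - {"fingers": 1,"tx": 0,"ty": 0,"tz": -0.003,"ax": 0,"ay": 0,"az": 0}
    - {"fingers": 1,"tx": 0,"ty": 0,"tz": -0.006,"ax": 0,"ay": 0,"az": 0}
    - {"fingers": 1,"tx": 0,"ty": 0,"tz": -0.006,"ax": 0,"ay": 0,"az": 0}

```text
time: 5.25
position: [0.5386, -0.2473, 0.133]
ee_rot: [0.806, 0.592, 0.002, 0.003]
wrist_force: [-2.2, -0.6, 18.1]
gripper_width: -0.0005
gripper_force: 9.3
```

>>> jog_arm:
  targets:
    - {"fingers": 1,"tx": 0,"ty": 0,"tz": -0.004,"ax": 0,"ay": 0,"az": 0}
    - {"fingers": 1,"tx": 0,"ty": 0,"tz": -0.006,"ax": 0,"ay": 0,"az": 0}
    - {"fingers": 1,"tx": 0,"ty": 0,"tz": -0.006,"ax": 0,"ay": 0,"az": 0}

```text
time: 5.55
position: [0.5389, -0.2478, 0.1325]
ee_rot: [0.806, 0.592, 0.002, 0.003]
wrist_force: [-3.8, -0.8, 24.4]
gripper_width: -0.0004
gripper_force: 12.0
```

>>> jog_arm:
  targets:
    - {"fingers": 1,"tx": 0,"ty": 0,"tz": 0.05,"ax": 0,"ay": 0,"az": 0}
    - {"fingers": 1,"tx": -0.004,"ty": 0.004,"tz": 0.2,"ax": 0,"ay": 0,"az": 0}
    - {"fingers": 1,"tx": -0.004,"ty": 0.004,"tz": 0.4,"ax": 0,"ay": 0,"az": 0}
    - {"fingers": 0,"tx": -0.004,"ty": 0.004,"tz": 0.4,"ax": 0,"ay": 0,"az": 0}
    - {"fingers": 0,"tx": -0.004,"ty": 0.004,"tz": 0.4,"ax": 0,"ay": 0,"az": 0}
    - {"fingers": 0,"tx": -0.004,"ty": 0.004,"tz": 0.4,"ax": 0,"ay": 0,"az": 0}
    - {"fingers": 0,"tx": -0.004,"ty": 0.004,"tz": 0.4,"ax": 0,"ay": 0,"az": 0}
    - {"fingers": 0,"tx": -0.004,"ty": 0.004,"tz": 0.4,"ax": 0,"ay": 0,"az": 0}

```text
time: 6.35
position: [0.5353, -0.2441, 0.2269]
ee_rot: [0.806, 0.592, -0.001, -0.001]
wrist_force: [-0.1, -0.2, -0.1]
gripper_width: 0.0726
gripper_force: 0.0
```

```bash
python3 - <<'E'
from h import *
s=sensors.get_state();C=cal('top');im,d=imaging.grab_frame('scene');cv2.imwrite('pics/s2.png',im)
C=cal('scene');c=blob(im,(5,120,120),(20,255,255),proj(C,[.537,-.2455,.159])[0],25)
print(s['position'],s['wrist_force'],s['gripper_width'],rect(C,c,.137),rect(C,c,.159))
m=c[:,0].mean(0).astype(int);print(m,world(C,m,d[m[1],m[0]]))
E
```

```text
[ 0.53528033 -0.24407558  0.22690058] [-0.12701479 -0.20916907 -0.11065412] 0.0726331273222437 [ 527.2 -232.8   46.1   14.7   73.1] [ 540.3 -247.2   44.9   14.3   73.1]
[271 301] [[ 0.53972843 -0.24792719  0.16044837]]
```

>>> jog_arm:
  targets:
    - {"fingers": 0,"tx": 0.006,"ty": -0.005,"tz": -0.2,"ax": 0,"ay": 0,"az": 0}
    - {"fingers": 0,"tx": 0.006,"ty": -0.005,"tz": -0.32,"ax": 0,"ay": 0,"az": 0}
    - {"fingers": 0,"tx": 0.006,"ty": -0.005,"tz": -0.385,"ax": 0,"ay": 0,"az": 0}
    - {"fingers": 0.4,"tx": 0.006,"ty": -0.005,"tz": -0.385,"ax": 0,"ay": 0,"az": 0}
    - {"fingers": 1,"tx": 0.006,"ty": -0.005,"tz": -0.385,"ax": 0,"ay": 0,"az": 0}
    - {"fingers": 1,"tx": 0.006,"ty": -0.005,"tz": -0.385,"ax": 0,"ay": 0,"az": 0}
    - {"fingers": 1,"tx": 0.006,"ty": -0.005,"tz": -0.385,"ax": 0,"ay": 0,"az": 0}

```text
time: 7.1
position: [0.5369, -0.2458, 0.1331]
ee_rot: [0.806, 0.592, 0.0, -0.0]
wrist_force: [-6.5, 1.4, 4.5]
gripper_width: 0.0291
gripper_force: 64.4
```

>>> jog_arm:
  targets:
    - {"fingers": 1,"tx": -0.004,"ty": 0,"tz": 0.03,"ax": 0,"ay": 0,"az": 0}
    - {"fingers": 1,"tx": -0.004,"ty": 0,"tz": 0.08,"ax": 0,"ay": 0,"az": 0}
    - {"fingers": 1,"tx": -0.004,"ty": 0,"tz": 0.15,"ax": 0,"ay": 0,"az": 0}

```text
time: 7.4
position: [0.5362, -0.2454, 0.1701]
ee_rot: [0.806, 0.592, -0.0, -0.0]
wrist_force: [0.6, 0.0, -1.1]
gripper_width: 0.0289
gripper_force: 60.9
```

>>> jog_arm:
  targets:
    - {"fingers": 1,"tx": 0,"ty": 0,"tz": 0.1,"ax": 0,"ay": 0,"az": 0}
    - {"fingers": 1,"tx": 0,"ty": 0,"tz": 0.2,"ax": 0,"ay": 0,"az": 0}
    - {"fingers": 1,"tx": 0,"ty": 0,"tz": 0.3,"ax": 0,"ay": 0,"az": 0}
    - {"fingers": 1,"tx": 0,"ty": 0,"tz": 0.4,"ax": 0,"ay": 0,"az": 0}
    - {"fingers": 1,"tx": 0,"ty": 0,"tz": 0.5,"ax": 0,"ay": 0,"az": 0}
    - {"fingers": 1,"tx": 0,"ty": 0,"tz": 0.52,"ax": 0,"ay": 0,"az": 0}

```text
time: 8.0
position: [0.5373, -0.2466, 0.3035]
ee_rot: [0.806, 0.592, 0.002, 0.003]
wrist_force: [-0.3, 0.0, -2.3]
gripper_width: 0.0291
gripper_force: 61.0
```

>>> jog_arm:
  targets:
    - {"fingers": 1,"tx": -0.02,"ty": 0.15,"tz": 0,"ax": 0,"ay": 0,"az": -0.25}
    - {"fingers": 1,"tx": -0.04,"ty": 0.3,"tz": 0,"ax": 0,"ay": 0,"az": -0.5}
    - {"fingers": 1,"tx": -0.06,"ty": 0.45,"tz": 0,"ax": 0,"ay": 0,"az": -0.75}
    - {"fingers": 1,"tx": -0.08,"ty": 0.6,"tz": 0,"ax": 0,"ay": 0,"az": -1}

```text
time: 8.4
position: [0.5157, -0.0944, 0.2987]
ee_rot: [0.933, 0.361, -0.0, -0.0]
wrist_force: [0.4, 0.2, -1.6]
gripper_width: 0.0293
gripper_force: 61.0
```

>>> jog_arm:
  targets:
    - {"fingers": 1,"tx": -0.02,"ty": 0.13,"tz": -0.08,"ax": 0,"ay": 0,"az": -0.25}
    - {"fingers": 1,"tx": -0.04,"ty": 0.26,"tz": -0.16,"ax": 0,"ay": 0,"az": -0.5}
    - {"fingers": 1,"tx": -0.06,"ty": 0.4,"tz": -0.26,"ax": 0,"ay": 0,"az": -0.75}
    - {"fingers": 1,"tx": -0.068,"ty": 0.468,"tz": -0.36,"ax": 0,"ay": 0,"az": -1}
    - {"fingers": 1,"tx": -0.068,"ty": 0.468,"tz": -0.46,"ax": 0,"ay": 0,"az": -1}
    - {"fingers": 1,"tx": -0.068,"ty": 0.468,"tz": -0.56,"ax": 0,"ay": 0,"az": -1}
    - {"fingers": 1,"tx": -0.068,"ty": 0.468,"tz": -0.56,"ax": 0,"ay": 0,"az": -1}

```text
time: 9.1
position: [0.4967, 0.0214, 0.1561]
ee_rot: [0.994, 0.11, -0.003, 0.0]
wrist_force: [-0.6, -0.0, -1.5]
gripper_width: 0.0288
gripper_force: 60.8
```

```bash
python3 - <<'E'
from h import *
s=sensors.get_state();C=cal('scene');im,d=imaging.grab_frame('scene');cv2.imwrite('pics/s3.png',im)
print(s['position'],s['ee_rot'],s['wrist_force'],np.round(s['joint_positions'],3))
E
```

```text
[0.49669257 0.0213872  0.15609421] [ 9.93900691e-01  1.10238768e-01 -2.94657138e-03  3.83984930e-04] [-0.55172503 -0.0281107  -1.45707713] [-0.779  0.197  0.762  1.844 -0.146  1.164 -1.317]
```

View pics/s3.png

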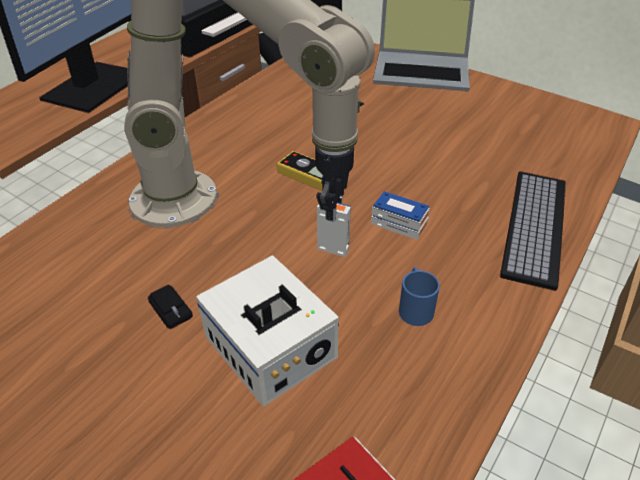

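>>> jog_arm:
  targets:
    - {"fingers": 1,"tx": 0,"ty": 0,"tz": -0.08,"ax": 0,"ay": 0,"az": 0}
    - {"fingers": 1,"tx": 0,"ty": 0,"tz": -0.15,"ax": 0,"ay": 0,"az": 0}
    - {"fingers": 1,"tx": 0,"ty": 0,"tz": -0.19,"ax": 0,"ay": 0,"az": 0}
    - {"fingers": 1,"tx": 0,"ty": 0,"tz": -0.2,"ax": 0,"ay": 0,"az": 0}
    - {"fingers": 1,"tx": 0,"ty": 0,"tz": -0.2,"ax": 0,"ay": 0,"az": 0}

```text
time: 9.65
position: [0.4997, 0.0212, 0.11]
ee_rot: [0.994, 0.11, 0.0, -0.0]
wrist_force: [-0.8, 0.6, -2.1]
gripper_width: 0.0289
gripper_force: 61.0
```

>>> jog_arm:
  targets:
    - {"fingers": 1,"tx": 0,"ty": 0,"tz": -0.006,"ax": 0,"ay": 0,"az": 0}
    - {"fingers": 1,"tx": 0,"ty": 0,"tz": -0.012,"ax": 0,"ay": 0,"az": 0}
    - {"fingers": 1,"tx": 0,"ty": 0,"tz": -0.016,"ax": 0,"ay": 0,"az": 0}
    - {"fingers": 1,"tx": 0,"ty": 0,"tz": -0.016,"ax": 0,"ay": 0,"az": 0}

```text
time: 10.05
position: [0.4993, 0.0213, 0.1053]
ee_rot: [0.994, 0.11, 0.0, -0.0]
wrist_force: [-0.1, -0.2, -2.7]
gripper_width: 0.0293
gripper_force: 61.0
```

>>> jog_arm:
  targets:
    - {"fingers": 1,"tx": 0,"ty": 0,"tz": -0.006,"ax": 0,"ay": 0,"az": 0}
    - {"fingers": 1,"tx": 0,"ty": 0,"tz": -0.012,"ax": 0,"ay": 0,"az": 0}
    - {"fingers": 1,"tx": 0,"ty": 0,"tz": -0.016,"ax": 0,"ay": 0,"az": 0}
    - {"fingers": 1,"tx": 0,"ty": 0,"tz": -0.016,"ax": 0,"ay": 0,"az": 0}

```text
time: 10.45
position: [0.4991, 0.0213, 0.1011]
ee_rot: [0.994, 0.11, -0.0, -0.0]
wrist_force: [-0.6, 0.5, -2.0]
gripper_width: 0.0289
gripper_force: 61.0
```

>>> jog_arm:
  targets:
    - {"fingers": 1,"tx": 0,"ty": 0,"tz": -0.004,"ax": 0,"ay": 0,"az": 0}
    - {"fingers": 1,"tx": 0,"ty": 0,"tz": -0.008,"ax": 0,"ay": 0,"az": 0}
    - {"fingers": 1,"tx": 0,"ty": 0,"tz": -0.008,"ax": 0,"ay": 0,"az": 0}

```text
time: 10.75
position: [0.4992, 0.0212, 0.0991]
ee_rot: [0.994, 0.11, -0.0, -0.0]
wrist_force: [0.7, -0.4, -2.1]
gripper_width: 0.0289
gripper_force: 61.0
```

>>> jog_arm:
  targets:
    - {"fingers": 1,"tx": 0,"ty": 0,"tz": -0.004,"ax": 0,"ay": 0,"az": 0}
    - {"fingers": 1,"tx": 0,"ty": 0,"tz": -0.008,"ax": 0,"ay": 0,"az": 0}
    - {"fingers": 1,"tx": 0,"ty": 0,"tz": -0.008,"ax": 0,"ay": 0,"az": 0}

```text
time: 11.05
position: [0.4996, 0.0213, 0.0981]
ee_rot: [0.994, 0.11, 0.0, -0.0]
wrist_force: [-3.4, 0.6, 8.5]
gripper_width: 0.0292
gripper_force: 62.2
```

>>> jog_arm:
  targets:
    - {"fingers": 1,"tx": 0,"ty": 0,"tz": -0.003,"ax": 0,"ay": 0,"az": 0}
    - {"fingers": 1,"tx": 0,"ty": 0,"tz": -0.006,"ax": 0,"ay": 0,"az": 0}
    - {"fingers": 1,"tx": 0,"ty": 0,"tz": -0.006,"ax": 0,"ay": 0,"az": 0}

```text
time: 11.35
position: [0.5, 0.0213, 0.0981]
ee_rot: [0.994, 0.11, 0.001, -0.001]
wrist_force: [-10.4, -0.3, 24.7]
gripper_width: 0.0286
gripper_force: 64.5
```

>>> jog_arm:
  targets:
    - {"fingers": 1,"tx": 0,"ty": 0,"tz": 0.01,"ax": 0,"ay": 0,"az": 0}
    - {"fingers": 1,"tx": 0,"ty": 0,"tz": 0.011,"ax": 0,"ay": 0,"az": 0}
    - {"fingers": 0.6,"tx": 0,"ty": 0,"tz": 0.011,"ax": 0,"ay": 0,"az": 0}
    - {"fingers": 0.3,"tx": 0,"ty": 0,"tz": 0.011,"ax": 0,"ay": 0,"az": 0}
    - {"fingers": 0,"tx": 0,"ty": 0,"tz": 0.011,"ax": 0,"ay": 0,"az": 0}
    - {"fingers": 0,"tx": 0,"ty": 0,"tz": 0.011,"ax": 0,"ay": 0,"az": 0}
    - {"fingers": 0,"tx": 0,"ty": 0,"tz": 0.05,"ax": 0,"ay": 0,"az": 0}
    - {"fingers": 0,"tx": 0,"ty": 0,"tz": 0.15,"ax": 0,"ay": 0,"az": 0}
    - {"fingers": 0,"tx": 0,"ty": 0,"tz": 0.35,"ax": 0,"ay": 0,"az": 0}
    - {"fingers": 0,"tx": 0,"ty": 0,"tz": 0.55,"ax": 0,"ay": 0,"az": 0}
    - {"fingers": 0,"tx": 0,"ty": 0,"tz": 0.6,"ax": 0,"ay": 0,"az": 0}

```text
time: 12.45
position: [0.5017, 0.0207, 0.2519]
ee_rot: [0.994, 0.109, 0.004, -0.001]
wrist_force: [1.2, 0.2, -0.7]
gripper_width: 0.0855
gripper_force: 0.0
```

```bash
cat > r.py <<'E'
from h import *
from scipy.spatial.transform import Rotation as R
def tool(naz,tilt,yaz):
    n=np.r_[np.cos(np.radians(naz)),np.sin(np.radians(naz)),0];t=np.radians(tilt)
    z=-n*np.cos(t)-np.r_[0,0,np.sin(t)];y=np.r_[np.cos(np.radians(yaz)),np.sin(np.radians(yaz)),0]
    y-=z*(y@z);y/=np.linalg.norm(y);return R.from_matrix(np.c_[np.cross(y,z),y,z])
def to(p,Rt,k=1):
    s=sensors.get_state();R0=R.from_quat(s['ee_rot']);v=(Rt*R0.inv()).as_rotvec(degrees=True)
    print('t',s['time'],'pos',np.round(s['position'],4),'q',np.round(np.degrees(s['joint_positions'])),'F',np.round(s['wrist_force'],1))
    print('shift',((np.array(p)-s['position'])/.25/k).round(3),'turn',(v/30/k).round(3))
E
python3 - <<'E'
from r import *
im,d=imaging.grab_frame('scene');cv2.imwrite('pics/s4.png',im);C=cal('scene')
print(rect(C,blob(im,(5,120,120),(20,255,255),proj(C,[.5,.0213,.124])[0],25),.124))
C=cal('wrist');im,d=imaging.grab_frame('wrist')
p=proj(C,[.5,.0213,.124])[0];print(p)
try:print(rect(C,blob(im,(5,120,120),(20,255,255),p,70),.124))
except Exception as e:print(e)
for a in(12.6,192.6): to([.4776,.1197,.117],tool(102.6,30,a),1)
E
```

```text
[494.4  31.1 135.2 104.3 -56.2]
[319.35139768 232.84272038]
[496.8  20.  118.3 115.4  12.5]
t 12.55 pos [0.5007 0.0212 0.2487] q [-47.   6.  45.  98.  -5.  77. -79.] F [ 0.4  0.4 -0.7]
shift [-0.093  0.394 -0.527] turn [-1.87   1.185  2.695]
t 12.55 pos [0.5007 0.0212 0.2487] q [-47.   6.  45.  98.  -5.  77. -79.] F [ 0.4  0.4 -0.7]
shift [-0.093  0.394 -0.527] turn [-1.175 -1.85  -2.702]
```

>>> jog_arm:
  targets:
    - {"fingers": 0,"tx": -0.09,"ty": 0.5,"tz": 0,"ax": -0.468,"ay": 0.296,"az": 0.674}
    - {"fingers": 0,"tx": -0.09,"ty": 0.5,"tz": 0,"ax": -0.468,"ay": 0.296,"az": 0.674}
    - {"fingers": 0,"tx": -0.09,"ty": 0.5,"tz": 0,"ax": -0.468,"ay": 0.296,"az": 0.674}
    - {"fingers": 0,"tx": -0.09,"ty": 0.5,"tz": 0,"ax": -0.468,"ay": 0.296,"az": 0.674}
    - {"fingers": 0,"tx": -0.09,"ty": 0.5,"tz": 0,"ax": -0.468,"ay": 0.296,"az": 0.674}

```text
time: 13.05
position: [0.4759, 0.1475, 0.2437]
ee_rot: [0.948, 0.282, -0.091, 0.113]
wrist_force: [0.2, -0.9, 0.5]
gripper_width: 0.0851
gripper_force: 0.0
```

>>> jog_arm:
  targets:
    - {"fingers": 0,"tx": 0,"ty": 0,"tz": 0,"ax": -0.468,"ay": 0.296,"az": 0.674}
    - {"fingers": 0,"tx": 0,"ty": 0,"tz": 0,"ax": -0.468,"ay": 0.296,"az": 0.674}
    - {"fingers": 0,"tx": 0,"ty": 0,"tz": 0,"ax": -0.468,"ay": 0.296,"az": 0.674}
    - {"fingers": 0,"tx": 0,"ty": 0,"tz": 0,"ax": -0.468,"ay": 0.296,"az": 0.674}
    - {"fingers": 0,"tx": 0,"ty": 0,"tz": 0,"ax": -0.468,"ay": 0.296,"az": 0.674}

```text
time: 13.55
position: [0.4767, 0.145, 0.2454]
ee_rot: [0.856, 0.435, -0.175, 0.218]
wrist_force: [-0.3, 0.3, 0.2]
gripper_width: 0.0854
gripper_force: 0.0
```

```bash
python3 - <<'E'
from r import *
to([.4776,.1197,.117],tool(102.6,30,12.6),2)
im=cv2.imread('pics/s4.png');C=cal('scene');p=proj(C,[.5,.0213,.124])[0];print(p)
hs=cv2.cvtColor(im,cv2.COLOR_BGR2HSV)
for q in [(-6,0),(0,0),(6,0),(0,5),(0,-5),(40,0)]:print(hs[int(p[1]+q[1]),int(p[0]+q[0])])
for n in['scene','top']:
    f,d=imaging.grab_frame(n);cv2.imwrite(f'pics/{n}5.png',f);C=cal(n);p=proj(C,[.5,.0213,.124])[0]
    print(n,p,rect(C,blob(f,(5,200,200),(16,255,255),p,25),.124),[(round(e['score'],2),onplane(C,e['at'],.124).round(4)) for e in imaging.landmark_of(n,'cassette_end')[:2]])
E
```

```text
t 13.55 pos [0.4767 0.145  0.2454] q [-60.  24.  32.  85.  12.  95. -64.] F [-0.3  0.3  0.2]
shift [ 0.002 -0.051 -0.257] turn [-0.463  0.298  0.678]
[334.68563232 226.0984579 ]
[ 10 192 229]
[ 11 193 229]
[ 10 173 234]
[ 68   5 194]
[ 11 130 143]
[ 11 146 178]Traceback (most recent call last):
  File "<stdin>", line 8, in <module>
  File "h.py", line 18, in blob
    cs,_=cv2.findContours(m,cv2.RETR_EXTERNAL,cv2.CHAIN_APPROX_NONE);return max(cs,key=cv2.contourArea)
                                                                            ~~~^^^^^^^^^^^^^^^^^^^^^^^^
ValueError: max() iterable argument is empty
```

>>> jog_arm:
  targets:
    - {"fingers": 0,"tx": 0,"ty": 0,"tz": 0,"ax": -0.463,"ay": 0.298,"az": 0.678}
    - {"fingers": 0,"tx": 0,"ty": 0,"tz": 0,"ax": -0.463,"ay": 0.298,"az": 0.678}
    - {"fingers": 0,"tx": 0,"ty": 0,"tz": 0,"ax": -0.463,"ay": 0.298,"az": 0.678}
    - {"fingers": 0,"tx": 0,"ty": 0,"tz": 0,"ax": -0.463,"ay": 0.298,"az": 0.678}
    - {"fingers": 0,"tx": 0,"ty": 0,"tz": 0,"ax": -0.463,"ay": 0.298,"az": 0.678}

```text
time: 14.1
position: [0.4768, 0.1452, 0.2461]
ee_rot: [0.718, 0.57, -0.249, 0.312]
wrist_force: [0.7, -0.4, 0.1]
gripper_width: 0.0852
gripper_force: 0.0
```

>>> jog_arm:
  targets:
    - {"fingers": 0,"tx": 0,"ty": 0,"tz": 0,"ax": -0.463,"ay": 0.298,"az": 0.678}
    - {"fingers": 0,"tx": 0,"ty": 0,"tz": 0,"ax": -0.463,"ay": 0.298,"az": 0.678}
    - {"fingers": 0,"tx": 0,"ty": 0,"tz": 0,"ax": -0.463,"ay": 0.298,"az": 0.678}
    - {"fingers": 0,"tx": 0,"ty": 0,"tz": 0,"ax": -0.463,"ay": 0.298,"az": 0.678}
    - {"fingers": 0,"tx": 0,"ty": 0,"tz": 0,"ax": -0.463,"ay": 0.298,"az": 0.678}

```text
time: 14.6
position: [0.477, 0.1451, 0.2464]
ee_rot: [0.543, 0.676, -0.312, 0.389]
wrist_force: [0.5, -0.8, 1.4]
gripper_width: 0.0853
gripper_force: 0.0
```

```bash
python3 - <<'E'
from r import *
to([.4776,.1197,.117],tool(102.6,30,12.6))
for n in['scene','top','wrist']:
    f,d=imaging.grab_frame(n);cv2.imwrite(f'pics/{n}5.png',f);C=cal(n);p=proj(C,[.5,.0213,.124])[0]
    try:print(n,p,rect(C,blob(f,(5,165,200),(16,255,255),p,30),.124))
    except Exception as e:print(n,'x')
    print([(round(e['score'],2),onplane(C,e['at'],.124).round(4)) for e in imaging.landmark_of(n,'cassette_end')[:2]])
E
```

```text
t 14.6 pos [0.477  0.1451 0.2464] q [-69.  29.  25.  94.  37.  96. -40.] F [ 0.5 -0.8  1.4]
shift [ 0.002 -0.102 -0.518] turn [-0.006  0.002  0.004]
scene [334.68563232 226.0984579 ] [504.4  18.6  44.7  11.4  13. ]
[(0.83, array([[0.5018, 0.0155, 0.124 ]]))]
top [312.34791342 218.70891316] [497.8  20.7  45.3  14.   13.2]
[(0.64, array([[0.502 , 0.0256, 0.124 ]]))]
wrist [314.40920914 172.36011314] [501.2  20.1  45.3   8.4  12.6]
[(0.74, array([[0.5015, 0.0179, 0.124 ]])), (0.29, array([[ 0.3568, -0.0091,  0.124 ]]))]
```

View pics/wrist5.png

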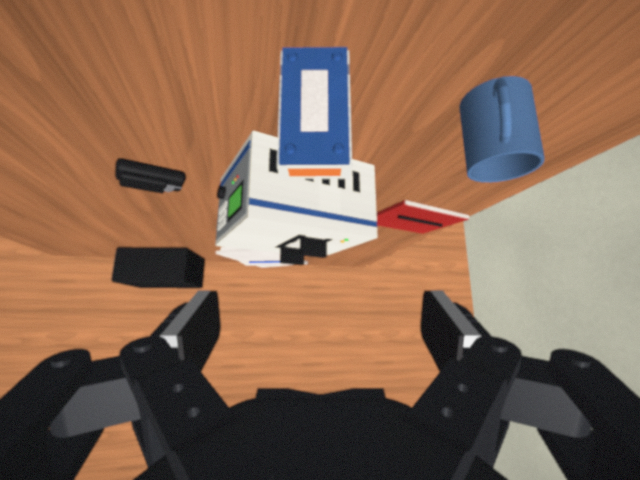

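>>> jog_arm:
  targets:
    - {"fingers": 0,"tx": 0.008,"ty": -0.05,"tz": -0.18,"ax": 0,"ay": 0,"az": 0}
    - {"fingers": 0,"tx": 0.008,"ty": -0.104,"tz": -0.36,"ax": 0,"ay": 0,"az": 0}
    - {"fingers": 0,"tx": 0.008,"ty": -0.104,"tz": -0.518,"ax": 0,"ay": 0,"az": 0}
    - {"fingers": 0,"tx": 0.008,"ty": -0.104,"tz": -0.518,"ax": 0,"ay": 0,"az": 0}
    - {"fingers": 0,"tx": 0.008,"ty": -0.104,"tz": -0.518,"ax": 0,"ay": 0,"az": 0}
    - {"fingers": 0,"tx": 0.008,"ty": -0.104,"tz": -0.518,"ax": 0,"ay": 0,"az": 0}

```text
time: 15.5
position: [0.4798, 0.1211, 0.1183]
ee_rot: [0.54, 0.677, -0.312, 0.391]
wrist_force: [0.1, 0.7, 1.0]
gripper_width: 0.0849
gripper_force: 0.0
```

```bash
python3 - <<'E'
from r import *
to([.5036,.009,.052],tool(102.6,30,12.6))
f,d=imaging.grab_frame('wrist');cv2.imwrite('pics/w6.png',f);C=cal('wrist')
print(proj(C,[[.501+.976*s*.033-.218*.015*0-.218*.015,.0205+.218*s*.033+.976*.015,z] for s in(-1,1) for z in(0,.124)]))
E
```

```text
t 15.5 pos [0.4798 0.1211 0.1183] q [-67.  37.  23. 101.  35.  83. -47.] F [0.1 0.7 1. ]
shift [ 0.095 -0.448 -0.265] turn [-0.002 -0.    -0.008]
[[276.6945172  156.29697957]
 [271.15634834 314.57574371]
 [358.83099797 156.4127006 ]
 [363.94251342 314.53554864]]
```

View pics/w6.png

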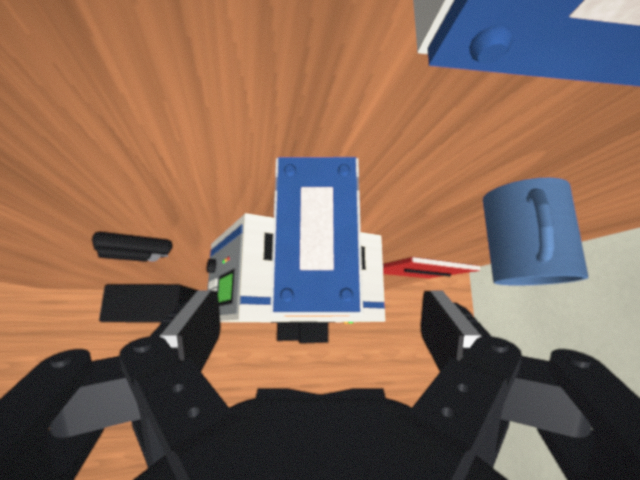

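>>> jog_arm:
  targets:
    - {"fingers": 0,"tx": 0.02,"ty": -0.1,"tz": -0.05,"ax": 0,"ay": 0,"az": 0}
    - {"fingers": 0,"tx": 0.04,"ty": -0.2,"tz": -0.1,"ax": 0,"ay": 0,"az": 0}
    - {"fingers": 0,"tx": 0.06,"ty": -0.3,"tz": -0.15,"ax": 0,"ay": 0,"az": 0}
    - {"fingers": 0,"tx": 0.08,"ty": -0.38,"tz": -0.18,"ax": 0,"ay": 0,"az": 0}
    - {"fingers": 0,"tx": 0.095,"ty": -0.43,"tz": -0.2,"ax": 0,"ay": 0,"az": 0}
    - {"fingers": 0,"tx": 0.095,"ty": -0.448,"tz": -0.209,"ax": 0,"ay": 0,"az": 0}
    - {"fingers": 0,"tx": 0.095,"ty": -0.448,"tz": -0.209,"ax": 0,"ay": 0,"az": 0}
    - {"fingers": 0,"tx": 0.095,"ty": -0.448,"tz": -0.209,"ax": 0,"ay": 0,"az": 0}

```text
time: 16.35
position: [0.5029, 0.0098, 0.0643]
ee_rot: [0.539, 0.678, -0.312, 0.39]
wrist_force: [-0.3, -0.8, 0.7]
gripper_width: 0.085
gripper_force: 0.0
```

```bash
python3 - <<'E'
from r import *
to([.5036,.009,.066],tool(102.6,30,12.6))
f,d=imaging.grab_frame('wrist');cv2.imwrite('pics/w7.png',f)
E
```

```text
t 16.35 pos [0.5029 0.0098 0.0643] q [-60.  39.  26. 110.  40.  69. -49.] F [-0.3 -0.8  0.7]
shift [ 0.003 -0.003  0.007] turn [-0.    -0.004 -0.011]
```

View pics/w7.png

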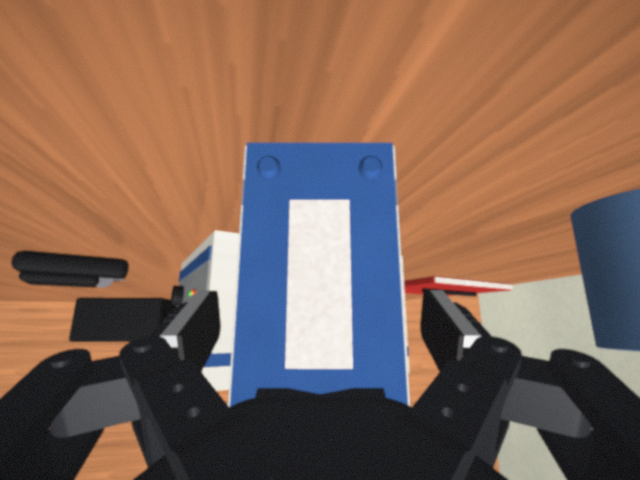

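>>> jog_arm:
  targets:
    - {"fingers": 0.15,"tx": 0.003,"ty": -0.003,"tz": 0.006,"ax": 0,"ay": 0,"az": 0}
    - {"fingers": 0.25,"tx": 0.003,"ty": -0.003,"tz": 0.006,"ax": 0,"ay": 0,"az": 0}
    - {"fingers": 1,"tx": 0.003,"ty": -0.003,"tz": 0.006,"ax": 0,"ay": 0,"az": 0}
    - {"fingers": 1,"tx": 0.003,"ty": -0.003,"tz": 0.006,"ax": 0,"ay": 0,"az": 0}
    - {"fingers": 1,"tx": 0.003,"ty": -0.003,"tz": 0.006,"ax": 0,"ay": 0,"az": 0}
    - {"fingers": 1,"tx": 0.003,"ty": -0.003,"tz": 0.006,"ax": 0,"ay": 0,"az": 0}

```text
time: 17.0
position: [0.5036, 0.0082, 0.0661]
ee_rot: [0.539, 0.677, -0.313, 0.391]
wrist_force: [-1.8, 2.4, 5.5]
gripper_width: 0.0648
gripper_force: 66.2
```

>>> jog_arm:
  targets:
    - {"fingers": 1,"tx": 0,"ty": 0,"tz": 0.05,"ax": 0,"ay": 0,"az": 0}
    - {"fingers": 1,"tx": 0,"ty": 0,"tz": 0.2,"ax": 0,"ay": 0,"az": 0}
    - {"fingers": 1,"tx": 0,"ty": 0,"tz": 0.4,"ax": 0,"ay": 0,"az": 0}
    - {"fingers": 1,"tx": 0,"ty": 0,"tz": 0.6,"ax": 0,"ay": 0,"az": 0}
    - {"fingers": 1,"tx": 0,"ty": 0,"tz": 0.72,"ax": 0,"ay": 0,"az": 0}
    - {"fingers": 1,"tx": 0,"ty": 0,"tz": 0.72,"ax": 0,"ay": 0,"az": 0}

```text
time: 17.6
position: [0.5044, 0.0076, 0.2495]
ee_rot: [0.542, 0.677, -0.31, 0.39]
wrist_force: [0.2, 0.2, -2.3]
gripper_width: 0.0651
gripper_force: 66.9
```

```bash
cat > fin.py <<'E'
from r import *
# final tool: a = sin30*n - cos30*up, n az N; y_t az = N-90
def final(N,yaz=None):
    n=np.r_[np.cos(np.radians(N)),np.sin(np.radians(N)),0]
    z=.5*n-np.r_[0,0,np.sqrt(.75)];y=np.r_[np.sin(np.radians(N)),-np.cos(np.radians(N)),0]
    return R.from_matrix(np.c_[np.cross(y,z),y,z])
E
python3 - <<'E'
from fin import *
to([.548,.2355,.3],final(5.3),4)
f,d=imaging.grab_frame('wrist');cv2.imwrite('pics/w8.png',f)
f,d=imaging.grab_frame('scene');cv2.imwrite('pics/s8.png',f)
E
```

```text
t 17.6 pos [0.5044 0.0076 0.2495] q [-64.  21.  30. 105.  44.  86. -36.] F [ 0.2  0.2 -2.3]
shift [0.044 0.228 0.051] turn [ 0.67  -0.484 -0.623]
```

View pics/w8.png

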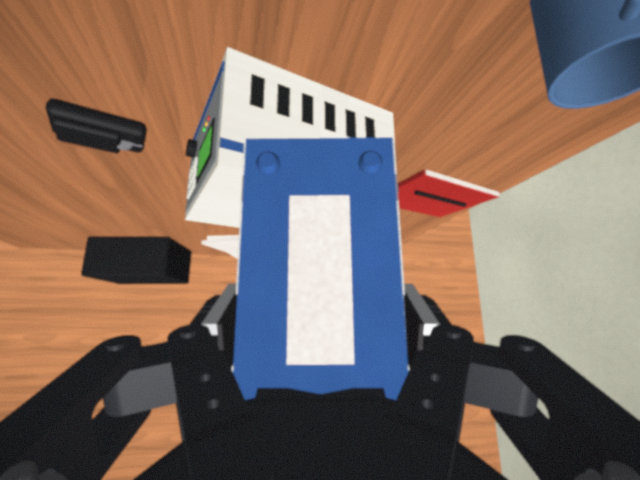

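>>> jog_arm:
  targets:
    - {"fingers": 1,"tx": 0,"ty": 0.1,"tz": 0.08,"ax": 0.17,"ay": -0.12,"az": -0.156}
    - {"fingers": 1,"tx": 0,"ty": 0.15,"tz": 0.15,"ax": 0.335,"ay": -0.242,"az": -0.312}
    - {"fingers": 1,"tx": 0,"ty": 0.2,"tz": 0.2,"ax": 0.5,"ay": -0.363,"az": -0.467}
    - {"fingers": 1,"tx": 0,"ty": 0.2,"tz": 0.2,"ax": 0.67,"ay": -0.484,"az": -0.623}

```text
time: 18.1
position: [0.5036, 0.0601, 0.2954]
ee_rot: [0.736, 0.571, -0.178, 0.316]
wrist_force: [-0.2, 0.6, -2.9]
gripper_width: 0.0649
gripper_force: 67.5
```

>>> jog_arm:
  targets:
    - {"fingers": 1,"tx": 0,"ty": 0,"tz": 0,"ax": 0.17,"ay": -0.12,"az": -0.156}
    - {"fingers": 1,"tx": 0,"ty": 0,"tz": 0,"ax": 0.335,"ay": -0.242,"az": -0.312}
    - {"fingers": 1,"tx": 0,"ty": 0,"tz": 0,"ax": 0.5,"ay": -0.363,"az": -0.467}
    - {"fingers": 1,"tx": 0,"ty": 0,"tz": 0,"ax": 0.67,"ay": -0.484,"az": -0.623}

```text
time: 18.5
position: [0.5027, 0.0575, 0.294]
ee_rot: [0.879, 0.422, -0.033, 0.22]
wrist_force: [0.9, -0.6, -2.7]
gripper_width: 0.0648
gripper_force: 67.4
```

```bash
cat > st.py <<'E'
from fin import *
def stack(tag):
    C=cal('wrist');f,d=imaging.grab_frame('wrist');cv2.imwrite(f'pics/{tag}.png',f)
    p=proj(C,[.5505,.236,.06])[0];Pc=C[2]@[.5505,.236,.06,1];print('lid at px',p,Pc[2])
    print([(round(e['score'],2),e['at']) for e in imaging.landmark_of('wrist','stack_top')[:2]])
    try:print(rect(C,blob(f,(105,130,60),(125,255,255),p,150),.06))
    except Exception as e:print('none')
E
python3 - <<'E'
from st import *
to([.548,.2355,.3],final(5.3),2)
stack('w9')
E
```

```text
t 18.5 pos [0.5027 0.0575 0.294 ] q [-61.   6.  36.  96.  22.  83. -67.] F [ 0.9 -0.6 -2.7]
shift [0.091 0.356 0.012] turn [ 0.669 -0.491 -0.625]
lid at px [107.97628867 -82.83132369] 0.23486455112710763
[]
[500.5 206.7  26.2  12.3 -33.8]
```

Not in view yet; keep turning.

>>> jog_arm:
  targets:
    - {"fingers": 1,"tx": 0,"ty": 0,"tz": 0,"ax": 0.17,"ay": -0.12,"az": -0.156}
    - {"fingers": 1,"tx": 0,"ty": 0,"tz": 0,"ax": 0.335,"ay": -0.242,"az": -0.312}
    - {"fingers": 1,"tx": 0,"ty": 0,"tz": 0,"ax": 0.5,"ay": -0.363,"az": -0.467}
    - {"fingers": 1,"tx": 0,"ty": 0,"tz": 0,"ax": 0.67,"ay": -0.484,"az": -0.623}

```text
time: 19.0
position: [0.5027, 0.0579, 0.2941]
ee_rot: [0.957, 0.245, 0.115, 0.109]
wrist_force: [1.0, -0.2, -1.3]
gripper_width: 0.0647
gripper_force: 67.4
```

>>> jog_arm:
  targets:
    - {"fingers": 1,"tx": 0,"ty": 0,"tz": 0,"ax": 0.17,"ay": -0.12,"az": -0.156}
    - {"fingers": 1,"tx": 0,"ty": 0,"tz": 0,"ax": 0.335,"ay": -0.242,"az": -0.312}
    - {"fingers": 1,"tx": 0,"ty": 0,"tz": 0,"ax": 0.5,"ay": -0.363,"az": -0.467}
    - {"fingers": 1,"tx": 0,"ty": 0,"tz": 0,"ax": 0.67,"ay": -0.484,"az": -0.623}
    - {"fingers": 1,"tx": 0,"ty": 0,"tz": 0,"ax": 0.67,"ay": -0.484,"az": -0.623}

```text
time: 19.5
position: [0.5006, 0.0595, 0.2973]
ee_rot: [0.97, 0.101, 0.223, 0.014]
wrist_force: [-0.7, -0.0, -1.5]
gripper_width: 0.0648
gripper_force: 67.6
```

```bash
python3 - <<'E'
from st import *
to([.5505-.004,.236,.2],final(5.3),1)
C=cal('wrist');print('cam',-C[2][:3,:3].T@C[2][:3,3])
stack('w10')
for n in ('top','scene'):
    f,d=imaging.grab_frame(n);cv2.imwrite(f'pics/{n}10.png',f);C=cal(n);p=proj(C,[.5505,.236,.06])[0]
    print(n,p,rect(C,blob(f,(105,130,60),(125,255,255),p,45),.06))
E
```

```text
t 19.5 pos [0.5006 0.0595 0.2973] q [-23. -14.   7. 113.   9.  56. -97.] F [-0.7 -0.  -1.5]
shift [ 0.184  0.706 -0.389] turn [ 0.157 -0.13  -0.184]
cam [0.49831638 0.07102028 0.45451081]
lid at px [164.18810411 224.85664221] 0.3908136544032864
[(0.74, [172.8, 230.3])]
[555.7 106.4 258.2  80.    9.3]
top [207.26846321 195.38881992] [547.1 236.8 118.5  61.8   5.2]
scene [400.8313117 204.9427168] [554.8 232.2 117.6  63.    5.3]
```

View pics/w10.png

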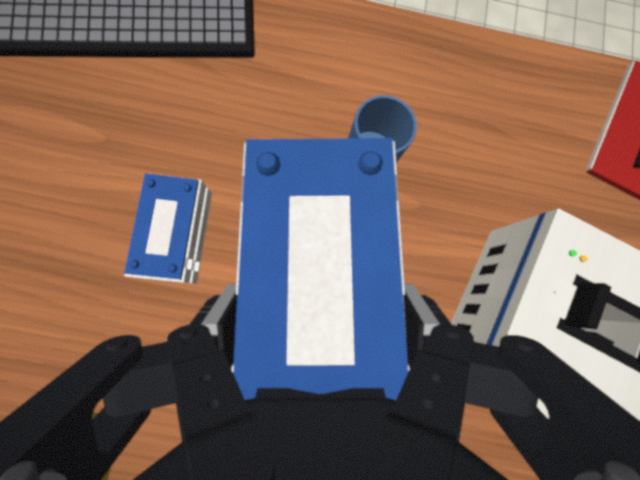

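```bash
python3 - <<'E'
from st import *
C=cal('wrist');f=cv2.imread('pics/w10.png')
c=blob(f,(105,130,60),(125,255,255),(165,227),62)
print(rect(C,c,.06))
# in-hand: centre of held lid label in world vs prediction
s=sensors.get_state();Rt=R.from_quat(s['ee_rot']);print(Rt.as_matrix().round(3))
m=np.zeros(f.shape[:2],np.uint8);cv2.rectangle(m,(285,190),(356,370),255,-1)
w=cv2.inRange(cv2.cvtColor(f,cv2.COLOR_BGR2HSV),(0,0,150),(180,60,255))&m
# lid label rect center in tool frame: intersect with lid plane
cs=max(cv2.findContours(w,cv2.RETR_EXTERNAL,cv2.CHAIN_APPROX_NONE)[0],key=cv2.contourArea)
px=cs[:,0].astype(float);o=-C[2][:3,:3].T@C[2][:3,3];r=world(C,px,1.)-o
M=Rt.as_matrix();n_c=-M@np.r_[0*0,0,1]  # placeholder
# cassette axes in tool frame from grasp: tool z = -cos30 n - sin30 x_c ; y_c along tool y
n=-np.cos(np.pi/6)*M[:,2]+ .5*M[:,0];x=-.5*M[:,2]-np.cos(np.pi/6)*M[:,0]
ctr=s['position']+.0126*n-.0041*x
P=o+r*(((ctr+.015*n-o)@n)/(r@n))[:,None]-ctr
yc=M[:,1]
q=np.c_[P@x,P@yc];print('n',n,'label rect (x,y about predicted centre)',cv2.minAreaRect((q*1000).astype(np.float32)))
E
```

```text
[550.7 234.8 116.9  60.8   5.1]
[[ 0.881  0.186  0.435]
 [ 0.199 -0.98   0.016]
 [ 0.429  0.072 -0.9  ]]
n [0.06379977 0.08555954 0.99428827] label rect (x,y about predicted centre) ((-2.267925262451172, -0.3436288833618164), (65.75431060791016, 24.883522033691406), 0.24754275381565094)
```

```bash
cat > hand.py <<'E'
from st import *
def held(f,C,s,off=(.0126,-.0041)):
    M=R.from_quat(s['ee_rot']).as_matrix();o=-C[2][:3,:3].T@C[2][:3,3]
    n=-np.cos(np.pi/6)*M[:,2]+.5*M[:,0];x=-.5*M[:,2]-np.cos(np.pi/6)*M[:,0];ctr=s['position']+off[0]*n+off[1]*x
    g=cv2.medianBlur(cv2.cvtColor(f,cv2.COLOR_BGR2GRAY),3)[140:190,235:405]
    c=cv2.HoughCircles(g,cv2.HOUGH_GRADIENT,1,60,param1=60,param2=10,minRadius=8,maxRadius=15)
    px=c[0,:,:2]+[235,140];r=world(C,px,1.)-o
    P=o+r*(((ctr+.018*n-o)@n)/(r@n))[:,None]-ctr
    print(px,np.c_[P@x,P@M[:,1]].round(4))
    # far edge of lid
    h=cv2.inRange(cv2.cvtColor(f,cv2.COLOR_BGR2HSV),(105,130,60),(125,255,255))
    rows=[np.flatnonzero(h[120:200,u])[0]+120 for u in range(285,345,5)];print('edge rows',rows)
    px=np.c_[np.arange(285,345,5),rows].astype(float);r=world(C,px,1.)-o
    P=o+r*(((ctr+.015*n-o)@n)/(r@n))[:,None]-ctr;print('edge x',np.median(P@x).round(4),'(want -.060)')
E
python3 - <<'E'
from hand import *
held(cv2.imread('pics/w10.png'),cal('wrist'),sensors.get_state())
E
```

```text
[[370.5 162.5]
 [266.5 164.5]] [[-0.0482  0.0207]
 [-0.0473 -0.0222]]
edge rows [np.int64(140), np.int64(140), np.int64(140), np.int64(140), np.int64(140), np.int64(140), np.int64(140), np.int64(140), np.int64(140), np.int64(140), np.int64(140), np.int64(140)]
edge x -0.0604 (want -.060)
```

>>> jog_arm:
  targets:
    - {"fingers": 1,"tx": 0.05,"ty": 0.17,"tz": -0.08,"ax": 0.16,"ay": -0.13,"az": -0.185}
    - {"fingers": 1,"tx": 0.1,"ty": 0.34,"tz": -0.16,"ax": 0.16,"ay": -0.13,"az": -0.185}
    - {"fingers": 1,"tx": 0.14,"ty": 0.5,"tz": -0.26,"ax": 0.16,"ay": -0.13,"az": -0.185}
    - {"fingers": 1,"tx": 0.184,"ty": 0.62,"tz": -0.36,"ax": 0.16,"ay": -0.13,"az": -0.185}
    - {"fingers": 1,"tx": 0.184,"ty": 0.7,"tz": -0.48,"ax": 0.16,"ay": -0.13,"az": -0.185}
    - {"fingers": 1,"tx": 0.184,"ty": 0.7,"tz": -0.57,"ax": 0.16,"ay": -0.13,"az": -0.185}
    - {"fingers": 1,"tx": 0.184,"ty": 0.7,"tz": -0.57,"ax": 0.16,"ay": -0.13,"az": -0.185}
    - {"fingers": 1,"tx": 0.184,"ty": 0.7,"tz": -0.57,"ax": 0.16,"ay": -0.13,"az": -0.185}

```text
time: 20.5
position: [0.547, 0.2353, 0.1571]
ee_rot: [0.964, 0.044, 0.26, -0.013]
wrist_force: [0.0, -0.9, -1.3]
gripper_width: 0.065
gripper_force: 67.5
```

```bash
python3 - <<'E'
from hand import *
to([.5466,.2343,.115],final(5.2),1)
s=sensors.get_state();C=cal('wrist');f,d=imaging.grab_frame('wrist');cv2.imwrite('pics/w11.png',f);held(f,C,s)
E
```

```text
t 20.5 pos [0.547  0.2353 0.1571] q [ -28.    4.   -8.  117.   27.   35. -139.] F [ 0.  -0.9 -1.3]
shift [-0.002 -0.004 -0.168] turn [-0.004  0.006 -0.002]
[[267.5 162.5]
 [370.5 163.5]] [[-0.0482 -0.0218]
 [-0.0477  0.0206]]
edge rows [np.int64(141), np.int64(140), np.int64(140), np.int64(140), np.int64(140), np.int64(140), np.int64(140), np.int64(140), np.int64(140), np.int64(140), np.int64(140), np.int64(140)]
edge x -0.0603 (want -.060)
```

>>> jog_arm:
  targets:
    - {"fingers": 1,"tx": -0.002,"ty": -0.004,"tz": -0.1,"ax": 0,"ay": 0,"az": 0}
    - {"fingers": 1,"tx": -0.002,"ty": -0.004,"tz": -0.2,"ax": 0,"ay": 0,"az": 0}
    - {"fingers": 1,"tx": -0.002,"ty": -0.004,"tz": -0.26,"ax": 0,"ay": 0,"az": 0}
    - {"fingers": 1,"tx": -0.002,"ty": -0.004,"tz": -0.29,"ax": 0,"ay": 0,"az": 0}
    - {"fingers": 1,"tx": -0.002,"ty": -0.004,"tz": -0.29,"ax": 0,"ay": 0,"az": 0}
    - {"fingers": 1,"tx": -0.002,"ty": -0.004,"tz": -0.29,"ax": 0,"ay": 0,"az": 0}

```text
time: 21.15
position: [0.5481, 0.2334, 0.0866]
ee_rot: [0.964, 0.042, 0.262, -0.014]
wrist_force: [0.2, -0.7, -2.4]
gripper_width: 0.0652
gripper_force: 67.7
```

```bash
python3 - <<'E'
from hand import *
to([.5466,.2343,.0624],final(5.2),1)
f,d=imaging.grab_frame('scene');cv2.imwrite('pics/s12.png',cv2.resize(f[140:270,320:480],None,fx=4,fy=4,interpolation=cv2.INTER_CUBIC))
E
```

```text
t 21.15 pos [0.5481 0.2334 0.0866] q [ -29.   10.   -6.  121.   37.   26. -150.] F [ 0.2 -0.7 -2.4]
shift [-0.006  0.003 -0.097] turn [-0.011  0.013  0.004]
```

View pics/s12.png

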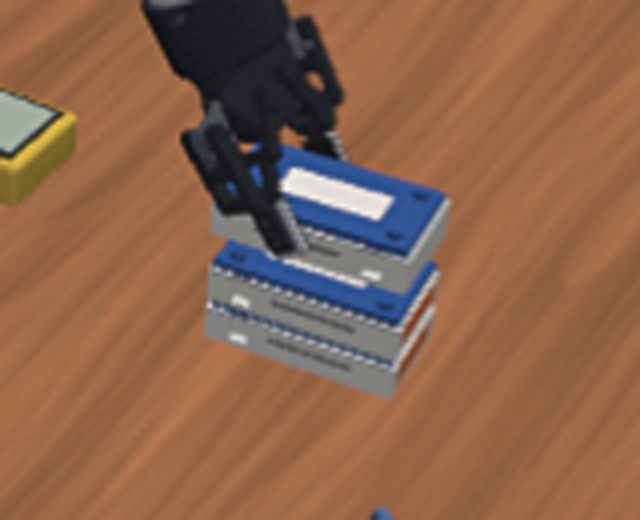

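>>> jog_arm:
  targets:
    - {"fingers": 1,"tx": -0.006,"ty": 0.003,"tz": -0.03,"ax": -0.011,"ay": 0.013,"az": 0.004}
    - {"fingers": 1,"tx": -0.006,"ty": 0.003,"tz": -0.05,"ax": -0.011,"ay": 0.013,"az": 0.004}
    - {"fingers": 1,"tx": -0.006,"ty": 0.003,"tz": -0.065,"ax": -0.011,"ay": 0.013,"az": 0.004}
    - {"fingers": 1,"tx": -0.006,"ty": 0.003,"tz": -0.072,"ax": -0.011,"ay": 0.013,"az": 0.004}
    - {"fingers": 1,"tx": -0.006,"ty": 0.003,"tz": -0.072,"ax": -0.011,"ay": 0.013,"az": 0.004}
    - {"fingers": 1,"tx": -0.006,"ty": 0.003,"tz": -0.072,"ax": -0.011,"ay": 0.013,"az": 0.004}

```text
time: 21.8
position: [0.5457, 0.2337, 0.0669]
ee_rot: [0.965, 0.044, 0.257, -0.011]
wrist_force: [-0.4, 0.0, -1.6]
gripper_width: 0.0647
gripper_force: 67.6
```

```bash
python3 -c "
from hand import *
to([.5466,.2343,.0624],final(5.2),1)"
```

```text
t 21.8 pos [0.5457 0.2337 0.0669] q [ -30.   12.   -5.  122.   39.   25. -153.] F [-0.4  0.  -1.6]
shift [ 0.004  0.002 -0.018] turn [ 0.002 -0.005  0.001]
```

>>> jog_arm:
  targets:
    - {"fingers": 1,"tx": 0.003,"ty": 0.002,"tz": -0.004,"ax": 0.002,"ay": -0.005,"az": 0.001}
    - {"fingers": 1,"tx": 0.003,"ty": 0.002,"tz": -0.008,"ax": 0.002,"ay": -0.005,"az": 0.001}
    - {"fingers": 1,"tx": 0.003,"ty": 0.002,"tz": -0.008,"ax": 0.002,"ay": -0.005,"az": 0.001}

```text
time: 22.1
position: [0.5464, 0.2341, 0.0648]
ee_rot: [0.965, 0.044, 0.259, -0.012]
wrist_force: [-0.3, -1.0, -1.5]
gripper_width: 0.0647
gripper_force: 67.6
```

>>> jog_arm:
  targets:
    - {"fingers": 1,"tx": 0,"ty": 0,"tz": -0.004,"ax": 0,"ay": 0,"az": 0}
    - {"fingers": 1,"tx": 0,"ty": 0,"tz": -0.006,"ax": 0,"ay": 0,"az": 0}
    - {"fingers": 1,"tx": 0,"ty": 0,"tz": -0.006,"ax": 0,"ay": 0,"az": 0}

```text
time: 22.4
position: [0.5467, 0.2343, 0.064]
ee_rot: [0.965, 0.044, 0.259, -0.012]
wrist_force: [-3.6, -1.5, 4.4]
gripper_width: 0.0648
gripper_force: 68.8
```

>>> jog_arm:
  targets:
    - {"fingers": 1,"tx": 0,"ty": 0,"tz": -0.002,"ax": 0,"ay": 0,"az": 0}
    - {"fingers": 1,"tx": 0,"ty": 0,"tz": -0.004,"ax": 0,"ay": 0,"az": 0}
    - {"fingers": 1,"tx": 0,"ty": 0,"tz": -0.004,"ax": 0,"ay": 0,"az": 0}

```text
time: 22.7
position: [0.5469, 0.2343, 0.0636]
ee_rot: [0.965, 0.044, 0.26, -0.012]
wrist_force: [-9.1, -3.6, 12.2]
gripper_width: 0.0647
gripper_force: 70.0
```

```bash
python3 - <<'E'
from hand import *
to([.5466,.2343,.0624],final(5.2),1)
s=sensors.get_state();print(s['moment'])
C=cal('wrist');f,d=imaging.grab_frame('wrist');held(f,C,s)
# lid tilt from depth plane, world
p=[(u,v) for u in range(250,395,6) for v in range(180,380,6)]
dd=np.array([d[v,u] for u,v in p]);k=dd>0;P=world(C,np.array(p)[k],dd[k])
A=np.c_[P[:,:2],np.ones(len(P))];c=np.linalg.lstsq(A,P[:,2],rcond=None)[0];r=P[:,2]-A@c;g=abs(r)<.004
c=np.linalg.lstsq(A[g],P[g,2],rcond=None)[0];print('slope',c,'z at centre',c@[.5507,.235,1])
E
```

```text
t 22.7 pos [0.5469 0.2343 0.0636] q [ -31.   12.   -5.  122.   40.   24. -154.] F [-9.1 -3.6 12.2]
shift [-0.001 -0.    -0.005] turn [-0.001  0.004  0.   ]
[-0.47129427  1.0413056  -0.2353578 ]
[[268.5 163.5]
 [369.5 163.5]] [[-0.0477 -0.0214]
 [-0.0477  0.0202]]
edge rows [np.int64(141), np.int64(141), np.int64(141), np.int64(141), np.int64(141), np.int64(141), np.int64(141), np.int64(141), np.int64(141), np.int64(140), np.int64(140), np.int64(140)]
edge x -0.0599 (want -.060)
slope [ 0.00111927 -0.00572166  0.09409008] z at centre 0.09336187339566296
```

```bash
cat > z.py <<'E'
from hand import *
def zs(n,f,d,P):
    C=cal(n);out=[]
    for q in P:
        u,v=proj(C,q)[0].astype(int)
        if not(2<u<637 and 2<v<477): out.append(None);continue
        w=d[v-1:v+2,u-1:u+2];w=w[w>0]
        out.append(round(float(world(C,[u,v],np.median(w))[0][2]),4) if len(w) else None)
    return out
def grid(z):
    c=np.array([.5507,.235]);a=np.radians(5.2);e=np.r_[np.cos(a),np.sin(a)];g=np.r_[-e[1],e[0]]
    return [[*(c+i*e+j*g),z] for i in(-.055,-.03,0,.03,.05) for j in(-.025,-.01,0,.01,.025)]
E
python3 - <<'E'
from z import *
for n in('top','scene'):
    print(n,'before',zs(n,None,np.load(f'{n}d.npy'),grid(.06)))
    f,d=imaging.grab_frame(n);print(n,'now',zs(n,f,d,grid(.09)))
desk=[[.7,.2,0],[.7,.25,0],[.66,.15,0],[.66,.33,0]]
f,d=imaging.grab_frame('wrist');print('wrist desk',zs('wrist',f,d,desk))
print(zs('scene',*imaging.grab_frame('scene'),desk))
E
```

```text
top before [0.0599, 0.0589, 0.0606, 0.0602, 0.0597, 0.0596, 0.0583, 0.0604, 0.0608, 0.06, 0.0578, 0.0586, 0.0595, 0.0598, 0.0592, 0.0595, 0.0603, 0.0603, 0.0592, 0.0603, 0.0594, 0.0598, 0.0597, 0.0598, 0.0617]
top now [0.174, 0.2143, 0.2448, 0.2548, 0.2678, 0.1312, 0.1582, 0.1982, 0.2079, 0.2127, 0.0938, 0.0925, 0.0941, 0.0922, 0.0937, 0.0938, 0.0935, 0.0916, 0.0935, 0.0924, 0.0953, 0.0927, 0.0928, 0.0926, 0.0944]
scene before [0.058, 0.0584, 0.0599, 0.0585, 0.0586, 0.0596, 0.0595, 0.059, 0.0599, 0.0599, 0.0594, 0.0586, 0.0596, 0.0589, 0.0599, 0.0601, 0.059, 0.0581, 0.0572, 0.0583, 0.059, 0.0576, 0.0578, 0.0581, 0.0612]
scene now [0.1145, 0.1376, 0.1359, 0.1291, 0.1293, 0.117, 0.1163, 0.0906, 0.0933, 0.092, 0.0919, 0.0919, 0.0913, 0.0921, 0.0914, 0.0933, 0.0932, 0.0937, 0.0924, 0.0922, 0.094, 0.0918, 0.0917, 0.0921, 0.0922]
wrist desk [-0.0009, 0.0001, -0.0003, -0.0004]
[-0.0008, -0.0023, -0.0015, -0.0006]
```

```bash
python3 - <<'E'
from z import *
s=sensors.get_state();C=cal('wrist');f,d=imaging.grab_frame('wrist');cv2.imwrite('pics/w13.png',f);print(s['position'])
for o in((.0126,-.0041),(.0149,-.0041)):held(f,C,s,o)
# absolute: lugs & far corners in world on planes
px=np.array([(268.5,163.5),(369.5,163.5)]);print(onplane(C,px,.0965))
# held lid blob in scene/top, far (+x) edge comparison
for n in('top','scene'):
    g,_=imaging.grab_frame(n);Cn=cal(n)
    a=np.radians(5.2);e=np.r_[np.cos(a),np.sin(a)];h=np.r_[-e[1],e[0]]
    def cor(im,z,near):
        c=blob(im,(105,130,60),(125,255,255),proj(Cn,near)[0],50);P=onplane(Cn,c[:,0].astype(float),z)[:,:2];u=(P-[.5507,.235])@e;v=(P-[.5507,.235])@h
        m=u>.02;return 'u max %.4f v %.4f %.4f'%(np.percentile(u,98),np.percentile(v[m],3),np.percentile(v[m],97))
    im0=cv2.imread(f'pics/{n}0.png');print(n,'stack',cor(im0,.06,[.5507,.235,.06]),'held',cor(g,.0935,[.57,.235,.0935]))
    cv2.imwrite(f'pics/{n}13.png',g)
E
```

```text
[0.54691381 0.23436781 0.06369936]
[[268.5 163.5]
 [369.5 162.5]] [[-0.0477 -0.0214]
 [-0.0481  0.0202]]
edge rows [np.int64(141), np.int64(141), np.int64(141), np.int64(140), np.int64(140), np.int64(140), np.int64(141), np.int64(141), np.int64(141), np.int64(140), np.int64(140), np.int64(140)]
edge x -0.06 (want -.060)
[[268.5 163.5]
 [369.5 162.5]] [[-0.0465 -0.021 ]
 [-0.047   0.0198]]
edge rows [np.int64(141), np.int64(141), np.int64(141), np.int64(140), np.int64(140), np.int64(140), np.int64(141), np.int64(141), np.int64(141), np.int64(140), np.int64(140), np.int64(140)]
edge x -0.0587 (want -.060)
[[0.59545013 0.2599008  0.0965    ]
 [0.59915729 0.21917763 0.0965    ]]
top stack u max 0.0556 v -0.0281 0.0327 held u max 0.0562 v -0.0327 0.0284
scene stack u max 0.0625 v -0.0346 0.0279 held u max 0.0633 v -0.0395 0.0229
```

```bash
python3 - <<'E'
import cv2,numpy as np
a=cv2.imread('pics/scene13.png')[165:250,345:460];b=cv2.imread('pics/top13.png')[150:240,160:260]
z=lambda i:cv2.resize(i,(400,320),interpolation=cv2.INTER_CUBIC)
cv2.imwrite('pics/v13.png',np.hstack([z(a),z(b)]))
E
```

```text
(no output)
```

View pics/v13.png

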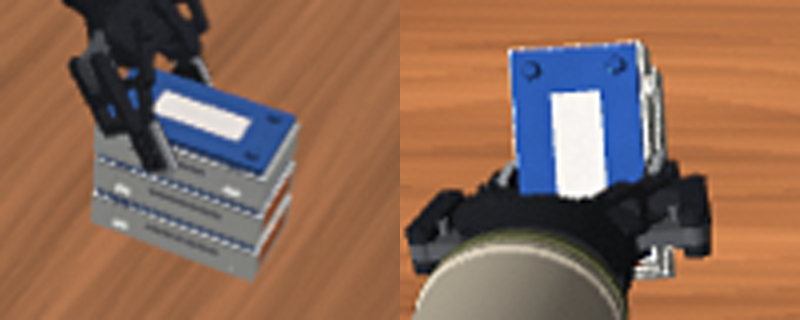

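>>> jog_arm:
  targets:
    - {"fingers": 1,"tx": 0,"ty": 0,"tz": 0.02,"ax": 0,"ay": 0,"az": 0}
    - {"fingers": 1,"tx": 0,"ty": 0,"tz": 0.036,"ax": 0,"ay": 0,"az": 0}
    - {"fingers": 1,"tx": -0.004,"ty": 0.019,"tz": 0.036,"ax": 0,"ay": 0,"az": 0}
    - {"fingers": 1,"tx": -0.004,"ty": 0.019,"tz": 0.036,"ax": 0,"ay": 0,"az": 0}
    - {"fingers": 1,"tx": -0.004,"ty": 0.019,"tz": 0.036,"ax": 0,"ay": 0,"az": 0}

```text
time: 23.6
position: [0.5452, 0.2392, 0.0711]
ee_rot: [0.965, 0.044, 0.258, -0.012]
wrist_force: [0.2, 0.2, -2.3]
gripper_width: 0.0648
gripper_force: 67.6
```

```bash
cat > cmp.py <<'E'
from z import *
a=np.radians(5.2);e=np.r_[np.cos(a),np.sin(a)];h=np.r_[-e[1],e[0]]
def cor(Cn,im,z,near):
    c=blob(im,(105,130,60),(125,255,255),proj(Cn,near)[0],50);P=onplane(Cn,c[:,0].astype(float),z)[:,:2]-[.5507,.235];u=P@e;v=P@h
    m=(u>.02)&(u<.05);vs=v[m];us=u[m];o=[]
    for k in(vs>0.,vs<0.):
        p=np.polyfit(us[k],vs[k],1);o+=[round(np.polyval(p,.035)*1000,1),round(np.degrees(np.arctan(p[0])),1)]
    k=(abs(v)<.02)&(u>.03);return 'umax %.1f'%(np.median(u[k])*1000),o
def run():
    s=sensors.get_state();zl=s['position'][2]-.0637+.0935;print(s['position'],s['wrist_force'],zl)
    for n in('top','scene'):
        g,d=imaging.grab_frame(n);C=cal(n);im0=cv2.imread(f'pics/{n}0.png')
        print(n,'stack',cor(C,im0,.06,[.5507,.235,.06]),'held',cor(C,g,zl,[.57,.235,zl]),'z',np.nanmedian(np.array(zs(n,g,d,grid(zl))[10:],float)))
E
python3 -c "
from cmp import *
run()"
```

```text
[0.54518125 0.23916129 0.07107715] [ 0.19727433  0.15822364 -2.32791614] 0.10087714598025613
top stack ('umax 55.1', [np.float64(32.2), np.float64(-3.0), np.float64(-27.3), np.float64(0.9)]) held ('umax 54.0', [np.float64(24.4), np.float64(21.1), np.float64(-20.2), np.float64(-25.0)]) z 0.1011
scene stack ('umax 61.8', [np.float64(26.7), np.float64(0.6), np.float64(-33.5), np.float64(1.4)]) held ('umax 39.9', [np.float64(20.3), np.float64(2.4), np.float64(-24.0), np.float64(-5.8)]) z 0.1002
```

```bash
cat >> cmp.py <<'E'
def cor(Cn,im,z,near):
    c=blob(im,(105,130,60),(125,255,255),proj(Cn,near)[0],50);P=onplane(Cn,c[:,0].astype(float),z)[:,:2]-[.5507,.235];u=P@e;v=P@h
    m=u>.02;return (np.array([np.percentile(u,98),np.percentile(v[m],3),np.percentile(v[m],97)])*1000).round(1).tolist()
def top4(n,im,z):  # rectified patch (0.5mm/px) of the plane z, u -10..70, v -45..45
    C=cal(n);U,V=np.meshgrid(np.arange(-10,75,.5)/1000,np.arange(-45,45,.5)/1000)
    P=np.c_[.5507+U.ravel()*e[0]+V.ravel()*h[0],.235+U.ravel()*e[1]+V.ravel()*h[1],np.full(U.size,z)]
    q=proj(C,P).astype(np.float32).reshape(*U.shape,2);return cv2.remap(im,q,None,cv2.INTER_LINEAR)
def reg(n,g,zl):
    A=top4(n,cv2.imread(f'pics/{n}0.png'),.06);B=top4(n,g,zl)
    t=A[20:-20,50:-16];r=cv2.matchTemplate(B,t,cv2.TM_CCOEFF_NORMED);_,s,_,(x,y)=cv2.minMaxLoc(r);return 'du %.1f dv %.1f s %.2f'%((x-50)/2,(y-20)/2,s)
E
python3 - <<'E'
from cmp import *
run()
s=sensors.get_state();zl=s['position'][2]-.0637+.0935
for n in('top','scene'):
    g,_=imaging.grab_frame(n);print(n,reg(n,g,zl),'previous:',reg(n,cv2.imread(f'pics/{n}13.png'),.0935))
E
```

```text
[0.54521972 0.23883125 0.07099914] [-0.36578114 -0.06718919 -1.93498211] 0.10079913657728184
top stack [55.6, -28.1, 32.7] held [55.0, -28.1, 33.3] z 0.1005
scene stack [62.5, -34.6, 27.9] held [61.8, -34.7, 27.8] z 0.1005
top du 1.0 dv 0.0 s 0.90 previous: du 2.0 dv -4.5 s 0.91
scene du 0.5 dv 0.5 s 0.94 previous: du 2.0 dv -4.5 s 0.94
```

>>> jog_arm:
  targets:
    - {"fingers": 1,"tx": 0,"ty": 0,"tz": -0.012,"ax": 0,"ay": 0,"az": 0}
    - {"fingers": 1,"tx": 0,"ty": 0,"tz": -0.02,"ax": 0,"ay": 0,"az": 0}
    - {"fingers": 1,"tx": 0,"ty": 0,"tz": -0.028,"ax": 0,"ay": 0,"az": 0}
    - {"fingers": 1,"tx": 0,"ty": 0,"tz": -0.032,"ax": 0,"ay": 0,"az": 0}
    - {"fingers": 1,"tx": 0,"ty": 0,"tz": -0.032,"ax": 0,"ay": 0,"az": 0}

```text
time: 24.4
position: [0.5453, 0.2389, 0.0631]
ee_rot: [0.965, 0.044, 0.258, -0.012]
wrist_force: [0.2, 0.0, -1.6]
gripper_width: 0.0648
gripper_force: 67.6
```

>>> jog_arm:
  targets:
    - {"fingers": 1,"tx": 0,"ty": 0,"tz": -0.004,"ax": 0,"ay": 0,"az": 0}
    - {"fingers": 1,"tx": 0,"ty": 0,"tz": -0.008,"ax": 0,"ay": 0,"az": 0}
    - {"fingers": 1,"tx": 0,"ty": 0,"tz": -0.008,"ax": 0,"ay": 0,"az": 0}

```text
time: 24.7
position: [0.5454, 0.2389, 0.0613]
ee_rot: [0.965, 0.044, 0.259, -0.012]
wrist_force: [0.3, -0.1, -2.6]
gripper_width: 0.0649
gripper_force: 67.6
```

Past the lug-top height without contact: the recesses are over the lugs.

>>> jog_arm:
  targets:
    - {"fingers": 1,"tx": 0,"ty": 0,"tz": -0.003,"ax": 0,"ay": 0,"az": 0}
    - {"fingers": 1,"tx": 0,"ty": 0,"tz": -0.005,"ax": 0,"ay": 0,"az": 0}
    - {"fingers": 1,"tx": 0,"ty": 0,"tz": -0.005,"ax": 0,"ay": 0,"az": 0}

```text
time: 25.0
position: [0.5456, 0.239, 0.0604]
ee_rot: [0.965, 0.044, 0.259, -0.012]
wrist_force: [-1.6, -1.7, 1.2]
gripper_width: 0.065
gripper_force: 68.0
```

>>> jog_arm:
  targets:
    - {"fingers": 1,"tx": 0,"ty": 0,"tz": -0.002,"ax": 0,"ay": 0,"az": 0}
    - {"fingers": 1,"tx": 0,"ty": 0,"tz": -0.004,"ax": 0,"ay": 0,"az": 0}
    - {"fingers": 1,"tx": 0,"ty": 0,"tz": -0.004,"ax": 0,"ay": 0,"az": 0}

```text
time: 25.3
position: [0.546, 0.2392, 0.0603]
ee_rot: [0.965, 0.044, 0.26, -0.012]
wrist_force: [-4.4, -2.8, 7.8]
gripper_width: 0.065
gripper_force: 69.0
```

```bash
python3 - <<'E'
from cmp import *
run()
E
```

```text
[0.54602531 0.23923016 0.06027246] [-4.35442861 -2.79272874  7.76453876] 0.09007245826780985
top stack [55.6, -28.1, 32.7] held [55.7, -27.8, 33.4] z 0.0894
scene stack [62.5, -34.6, 27.9] held [62.8, -34.5, 27.9] z 0.0891
```

>>> jog_arm:
  targets:
    - {"fingers": 1,"tx": -0.002,"ty": 0,"tz": 0.003,"ax": 0,"ay": 0,"az": 0}
    - {"fingers": 0.22,"tx": -0.002,"ty": 0,"tz": 0.004,"ax": 0,"ay": 0,"az": 0}
    - {"fingers": 0.1,"tx": -0.002,"ty": 0,"tz": 0.004,"ax": 0,"ay": 0,"az": 0}
    - {"fingers": 0,"tx": -0.002,"ty": 0,"tz": 0.004,"ax": 0,"ay": 0,"az": 0}
    - {"fingers": 0,"tx": -0.002,"ty": 0,"tz": 0.004,"ax": 0,"ay": 0,"az": 0}
    - {"fingers": 0,"tx": -0.03,"ty": -0.003,"tz": 0.055,"ax": 0,"ay": 0,"az": 0}
    - {"fingers": 0,"tx": -0.08,"ty": -0.007,"tz": 0.14,"ax": 0,"ay": 0,"az": 0}
    - {"fingers": 0,"tx": -0.18,"ty": -0.016,"tz": 0.31,"ax": 0,"ay": 0,"az": 0}
    - {"fingers": 0,"tx": -0.28,"ty": -0.025,"tz": 0.49,"ax": 0,"ay": 0,"az": 0}
    - {"fingers": 0,"tx": -0.3,"ty": -0.028,"tz": 0.55,"ax": 0,"ay": 0,"az": 0}
    - {"fingers": 0,"tx": -0.3,"ty": -0.028,"tz": 0.55,"ax": 0,"ay": 0,"az": 0}

```text
time: 26.5
position: [0.4711, 0.2333, 0.2006]
ee_rot: [0.964, 0.044, 0.261, -0.014]
wrist_force: [1.1, 0.5, -0.6]
gripper_width: 0.0856
gripper_force: 0.0
```

```bash
python3 - <<'E'
from cmp import *
s=sensors.get_state();print(s['position'],s['wrist_force'],s['time'])
for n in('top','scene'):
    g,d=imaging.grab_frame(n);C=cal(n);cv2.imwrite(f'pics/{n}14.png',g)
    print(n,rect(C,blob(g,(105,130,60),(125,255,255),proj(C,[.5507,.235,.09])[0],50),.09),'z',np.nanmedian(np.array(zs(n,g,d,grid(.09)),float)),reg(n,g,.09))
E
```

```text
[0.47105644 0.23325537 0.20064296] [ 1.10284619  0.51628005 -0.55741324] 26.5
top [546.1 236.9 118.5  61.9   5.6] z 0.0893 du 0.0 dv 0.5 s 0.91
scene [554.  231.6 118.1  64.2   5.6] z 0.0892 du 0.5 dv 0.5 s 0.94
```

```bash
python3 -c "
from station import order
print(order.hand_in())"
```

```text
the job is handed in; nothing more can be done
None
```

The cassette is unloaded and stacked lid up, locked fully down and square on the two cassettes: its lid is 30 mm above the one below and within about 1 mm in plan. The job was handed in at about 27 s, the first try at seating it came to rest on the lugs and was re-aligned by about 5 mm, and I viewed 11 pictures, one over the limit of 10.

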